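Take the detergent canister off its slanted stand

ROBOT

A 6-joint arm with a two-finger parallel gripper is mounted at the origin on the work surface. World frame = base frame: x ahead of the robot, y to its left, z up, the work surface at z = 0. Lengths are in mm, angles in rad, forces in N, time in s.
With the tool pointing down it reaches from about 375 to 975 mm from the base axis. Payload 3.8 kg.
Tool frame: the origin (TCP) lies on the front face of the gripper's body, between the roots of the fingers; the fingertips stand 73 mm ahead of it and the grasp point (between the pads) lies 54 mm ahead of it; z points along the fingers, y is the direction in which the jaws open and shut (so a half turn about z gives the same grasp; the last joint's range is limited). The gripper opens to 85 mm and grips with 20 to 120 N. Pads are 22 mm wide; open, the fingers measure 114 mm over their backs; the gripper's body (76 mm by 85 mm) begins 54 mm behind the grasp point. The pads swing forward as they close: fully open they stand 13 mm farther back than shut.
Start: joints at [-1.295, 0.264, 1.604, -0, 1.274, -0.037], TCP at [207.708, -642.243, 303.88] pointing down, gripper open.
Joint ranges: [-2.63, 2.63], [-0.94, 2.18], [0.31, 2.57], [-1.31, 4.45], [0, 2.66], [-2.55, 2.55]. Speed limits (rad/s): [2.57, 2.57, 3.14, 3.14, 3.14, 3.14].

INTERFACE

Orientations are given as a unit quaternion [w, x, y, z].
In Python, from station import ctrl gives the robot as it stands. The module is installed in compiled form; this text tells all that it offers.
- The arm moves only by the tool jog_arm, never from a script. Its argument "motion" is a list of rows, each an object with "delta_pos": the shift along the tool's x, y, z in units of 25 mm (1.0 is 25 mm), a list of three; "twist": the turn, a rotation vector about the tool's x, y, z in units of 8 degrees (1.0 is 8 degrees), a list of three; "fingers": the opening in per cent of the stroke, from 0 (shut) to 100 (fully open). In form: [{"delta_pos": [x, y, z], "twist": [wx, wy, wz], "fingers": fingers}, ...]. A call has 1 to 8 rows; each row shifts and turns the commanded pose from where the row before left it, along the tool's axes as they then stand; what a row does not reach is not made up. A row lasts 1/8 s, in which the tool goes at most 62.5 mm and 10.7 degrees, less where a joint would pass 70% of its speed; a pose out of reach is approached as far as the arm can. A call is refused whole if a number of a shift passes 1 or a number of a turn 1, either way. A call with a gripper value outside its range is refused whole. The fingers move at their own pace and stop on an object; "grip_force" is the grip in N (left out, the last holds). Time passes only in rows, so rows that do not move let the fingers close. It gives the time, the measured TCP pose, the force and the opening at its end, in the units of the state.
- ctrl.sense(): the state, without advancing time (a new reading comes with each control period).
- ctrl.read_camera(name): name is "scene" or "top" or "wrist"; returns a dict with "image" (420x560x3 uint8, blue, green, red), "intrinsics" (3x3 intrinsics, pixels), "distortion" ([k1, k2, p1, p2, k3] as OpenCV has them; the pictures are not rectified), "rvec" (rotation vector, rad) and "tvec" (3), from world to camera coordinates, as OpenCV has them; the wrist camera has in their place "mount" (4x4, takes a point from camera to tool coordinates, whose origin is the TCP and whose axes are the flange's). Camera axes: x right, y down, z forward; pixel columns grow to the right and rows downward; lengths in mm; the calibration is good to about 2 mm. A picture is of the moment at which its call begins: read the wrist's pose just before it. There is no depth.
- ctrl.sign_off(): hands the job in, once; it reports no verdict.
Trained networks look in the newest picture that a camera, given by its name, has taken for a name from the list of things; names that differ only in an ending like _2 or _b are one class to them, and where a whole thing is asked for, a point or a joint stands for the part that bears it (a point fixed in the world has none). Each returns a list of dicts, best first, with "p" (0 to 1); they miss things now and then, are a little off and sometimes report something else, mostly with a low value. They report only what shows in the picture. A call takes as long as a camera call.
- ctrl.look_for(target, camera): "centre" ([x, y, z] in mm, in the coordinates of the camera as it stood for that picture, good to about 4 mm: the middle of the surface that is visible of it).
- ctrl.trace(target, camera): "pixels" (420x560 bool, what is visible of it).
The state is a dict: "t": time; "joint_pos": joint angles; "qvel": joint speeds; "joint_efforts": joint torques, N m; "ee_pos": TCP position; "orientation": TCP orientation; "ft_force": force on the tool from outside, world axes, zero at the start; "ft_torque": the same for the moment, N m; "width": finger opening in mm.
Only numpy, scipy, OpenCV 4.12 (cv2) and the standard library are available. Lean on these libraries where they do the work, as an engineer would, in place of code of your own. Each camera call takes 0.05 s, during which the arm holds its last target.

TASK

First clear the orange-capped bottle off the round mat and stand it in the green tray. Then lift the blue canister by its handle off the slanted stand and stand it upright in the middle of the round mat. Set both down gently without tipping them over, and leave the other things where they are.

Things in the scene. Friction and masses are not known exactly. Their poses are not given: they have to be found in the camera images.
- canister: blue plastic detergent canister with a small white cap (12 mm high) and a black handle on top: box 90 mm (its x) x 110 mm (its y) x 115 mm, 165 mm with handle; 0.5 to 0.75 kg. Origin: centre of the underside; z: underside to handle; x: away from the cap's side. At the start it sits in the stand, its top leaning 30 degrees from vertical towards the stand's -x; its y is level
- canister_grip (a point): centre of the canister's rigid handle bar, 155 mm above the centre of the underside along the canister's z. The bar runs along the canister's y, 104 mm long, 16 mm thick (canister x), 20 mm high (canister z), flat-sided; free gap of 30 mm beneath it to the canister's top, between end posts 80 mm apart
- stand: fixed steel stand, base 150 x 132 mm; its shelf slopes 30 degrees down towards its -x (roughly to the robot). Square to the shelf rise a front wall (46 mm, at -x) and a cheek at each y side (40 mm, 5 mm from the canister); open at +x and on top. The canister rests on the front wall and can be lifted straight up. Origin: centre of the base on the table, z up
- stand_seat (a point): middle of the stand's sloping shelf, 60 mm above the table, where the centre of the canister's underside sits
- mat: fixed round light grey rubber mat, 200 mm diameter, 4 mm thick, flat on the table. Origin: centre of its underside
- tray: fixed green plastic tray, 160 x 160 mm, rim 20 mm high, walls and floor 4 mm thick, empty. Origin: centre of its underside on the table
- bottle: white stain-remover bottle with yellow band and orange cap, 160 mm high, round body 64 mm diameter to 100 mm height, narrowing to the cap; about 0.25 kg. It stands on the round mat at the start. Origin: centre of the underside, z up
- bottle_cap (a point): middle of the bottle's cylindrical orange cap (40 mm diameter, 38 mm high, fixed to the bottle), 142 mm above the bottle's underside; top of the cap is at 160 mm
- iron: bystander: steam iron, 200 x 100 mm, 115 mm high, lying on its sole. Origin: centre of the underside
- carton: bystander: brown cardboard carton, 70 x 120 mm, 100 mm high. Origin: centre of the underside
- starch: bystander: red can with paper band, 54 mm diameter, 130 mm high. Origin: centre of the underside
- cup: bystander: yellow plastic measuring cup, 68 mm diameter, 60 mm high. Origin: centre of the underside
- brush: bystander: wooden lint brush lying down, 170 mm long; origin near its middle
- mug: bystander: white mug, 80 mm diameter, 90 mm high, handle on its +y side. Origin: centre of the underside

How it is judged (in metres and radians):
On the way, in this order (a step that is already met when the one before it is completed fails the run):
1. the bottle stands upright in the tray, let go, while the canister is still on the stand (x of bottle in the frame of tray between -0.05 and 0.05 m and y of bottle in the frame of tray between -0.05 and 0.05 m and z of bottle in the frame of tray below 0.012 m and angle between bottle's own z axis and vertical below 0.1 rad and linear speed of bottle below 0.03 m/s and contact force between bottle and the fingers below 0.1 N and distance between canister and stand_seat below 0.03 m), for 0.2 s.
2. the canister has been lifted clear of the stand by the gripper (distance between canister and stand_seat above 0.08 m and height (world z) of canister above 0.1 m and contact force between canister and the fingers above 1 N and contact force between canister and stand below 0.1 N), for 0.1 s.
At the end, for the whole second after the job is handed in: The canister stands upright (within about 4.5 degrees) and at rest with its underside on the round mat, its centre within 40 mm of the mat's centre; the bottle stands upright (within about 6 degrees) and at rest on the floor of the green tray, within 50 mm of its middle along each side (horizontal distance between canister and mat below 0.04 m and z of canister in the frame of mat between 0 and 0.009 m and angle between canister's own z axis and vertical below 0.08 rad and linear speed of each of canister, bottle below 0.03 m/s and x of bottle in the frame of tray between -0.05 and 0.05 m and y of bottle in the frame of tray between -0.05 and 0.05 m and z of bottle in the frame of tray below 0.012 m and angle between bottle's own z axis and vertical below 0.1 rad); the robot touches nothing.
It fails at once if the canister is set down hard or dropped onto the mat (linear speed of canister above 0.45 m/s and height (world z) of canister below 0.035 m and horizontal distance between canister and mat below 0.12 m).
It fails at once if the bottle is set down hard or dropped into the tray (linear speed of bottle above 0.45 m/s and height (world z) of bottle below 0.03 m and horizontal distance between bottle and tray below 0.1 m).
It fails at once if the canister is tipped over (more than 57 degrees from upright) (angle between canister's own z axis and vertical above 1 rad).
It fails at once if the bottle is tipped over (more than 57 degrees from upright) (angle between bottle's own z axis and vertical above 1 rad).
It fails at once if one of the bystanders (iron, carton, starch can, cup, brush, mug) is shifted more than 30 mm (distance of any of iron, carton, starch, cup, brush, mug from where it was at the start of the episode above 0.03 m).
It also fails if it takes over 59 s, if anything falls off the work surface, if the arm or the gripper's body presses on something with over 40 N, if the wrist force passes 120 N, or if a joint passes its speed limit or range.

## Working session

There is one attempt and no reset: what is moved stays moved. The work goes in short steps, Python scripts to look and compute and a tool call to move; the robot and the scene stay as the last step left them, time stands still between calls to the robot, and variables do not carry over. Pictures are saved under pics/ and viewed, and the job is handed in when it is done.

Besides the shell and the picture viewer there is one more tool, called after "Call:" as a command line: name --argument value ..., lists and objects as JSON in quotes. jog_arm: Moves the arm, as the interface text tells. Its arguments: {"type":"object","properties":{"motion":{"type":"array","items":{"type":"object","properties":{"delta_pos":{"type":"array","items":{"type":"number"}},"twist":{"type":"array","items":{"type":"number"}},"fingers":{"type":"number"}}}},"grip_force":{"type":"number"}},"required":["motion"]}

```bash
ls; mkdir -p pics
cat > h.py <<'E'
import numpy as np, cv2
from station import ctrl
from scipy.spatial.transform import Rotation as R
def cam2world(c,p):
    Rm=cv2.Rodrigues(np.array(c["rvec"],float))[0]
    return Rm.T@(np.array(p,float)-np.array(c["tvec"],float).ravel())
E
python3 - <<'E'
from h import *
s=ctrl.sense(); print({k:np.round(v,3).tolist() for k,v in s.items()})
for n in ["scene","top"]:
    c=ctrl.read_camera(n); cv2.imwrite(f"pics/{n}0.png",c["image"])
    for t in ["canister","canister_grip","stand","mat","tray","bottle","bottle_cap","iron","carton","starch","cup","brush","mug"]:
        r=ctrl.look_for(t,n)
        print(n,t,[(round(d["p"],2),np.round(cam2world(c,d["centre"])).tolist()) for d in r[:2]])
E
```

```text
pics
{'t': 0.0, 'joint_pos': [-1.295, 0.265, 1.605, -0.0, 1.274, -0.037], 'qvel': [0.0, -0.0, 0.0, 0.002, 0.001, -0.001], 'joint_efforts': [0.001, -51.511, -36.731, 0.0, 0.013, -0.0], 'ee_pos': [207.529, -641.69, 302.51], 'orientation': [-0.001, 0.988, 0.156, -0.0], 'ft_force': [1.221, -0.262, 0.484], 'ft_torque': [-0.009, 0.006, -0.018], 'width': 85.106}
scene canister [(0.92, [550.0, 7.0, 150.0])]
scene canister_grip [(0.63, [547.0, 5.0, 148.0]), (0.51, [597.0, 33.0, 12.0])]
scene stand [(0.9, [591.0, 36.0, 7.0])]
scene mat [(0.68, [538.0, 323.0, 4.0])]
scene tray [(0.7, [528.0, -285.0, 6.0])]
scene bottle [(0.82, [522.0, 316.0, 107.0])]
scene bottle_cap [(0.95, [523.0, 310.0, 100.0])]
scene iron [(0.6, [831.0, 41.0, 43.0])]
scene carton [(0.93, [775.0, -180.0, 97.0]), (0.33, [521.0, 312.0, 107.0])]
scene starch [(0.7, [778.0, 241.0, 102.0])]
scene cup [(0.85, [376.0, 117.0, 39.0]), (0.18, [549.0, 5.0, 150.0])]
scene brush [(0.56, [343.0, -113.0, 16.0]), (0.53, [780.0, -180.0, 94.0])]
scene mug [(0.63, [521.0, 313.0, 107.0])]
top canister [(0.79, [529.0, -10.0, 165.0])]
top canister_grip [(0.81, [526.0, -14.0, 168.0]), (0.68, [608.0, 5.0, 66.0])]
top stand [(0.63, [607.0, 5.0, 63.0]), (0.51, [624.0, 497.0, 36.0])]
top mat [(0.93, [516.0, 300.0, -0.0])]
top tray [(0.96, [516.0, -272.0, 6.0])]
top bottle [(0.85, [506.0, 281.0, 112.0])]
top bottle_cap [(0.71, [516.0, 303.0, 2.0]), (0.67, [506.0, 281.0, 117.0])]
top iron [(0.91, [799.0, 18.0, 46.0])]
top carton [(0.7, [755.0, -218.0, 99.0])]
top starch [(0.72, [756.0, 218.0, 129.0])]
top cup [(0.6, [365.0, 120.0, 14.0])]
top brush [(0.87, [354.0, -127.0, 16.0]), (0.51, [364.0, 121.0, 11.0])]
top mug [(0.67, [623.0, 499.0, 35.0])]
```

View pics/scene0.png

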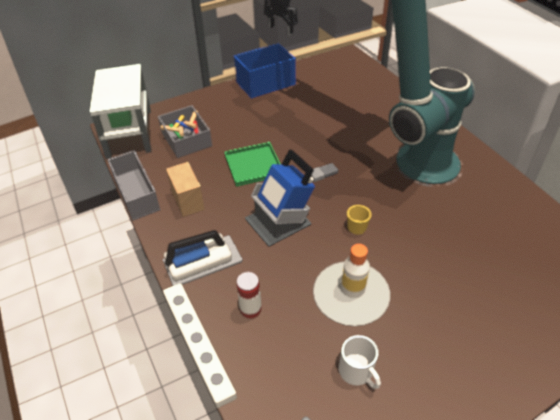

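View pics/top0.png

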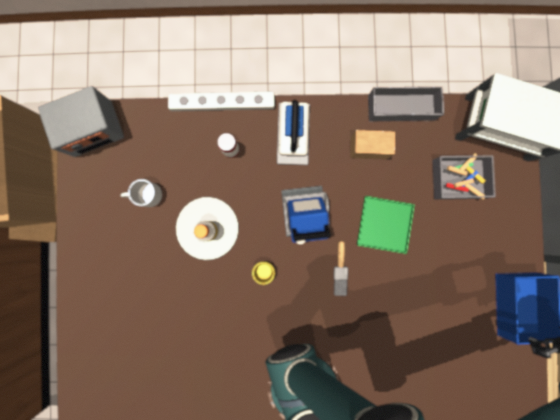

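The scene picture shows the bottle on the mat (355,275), the canister in the stand (285,190), the tray (253,162) and the robot base (430,165). The top picture shows mat (207,228), tray (386,224), canister (307,212). The two cameras disagree by about 20 mm, so I'll measure with my own ray code and check against the robot base.

```bash
cat >> h.py <<'E'
def ray(c,uv):
    K=np.array(c["intrinsics"],float);D=np.array(c["distortion"],float)
    p=cv2.undistortPoints(np.array(uv,float).reshape(-1,1,2),K,D).reshape(-1,2)
    d=np.c_[p,np.ones(len(p))]
    Rm=cv2.Rodrigues(np.array(c["rvec"],float))[0]; t=np.array(c["tvec"],float).ravel()
    return -Rm.T@t, d@Rm
def onplane(c,uv,z):
    o,d=ray(c,uv); s=(z-o[2])/d[:,2]; return o+d*s[:,None]
def proj(c,P):
    return cv2.projectPoints(np.array(P,float).reshape(-1,1,3),np.array(c["rvec"],float),np.array(c["tvec"],float),np.array(c["intrinsics"],float),np.array(c["distortion"],float))[0].reshape(-1,2)
def outline(m):
    cs=cv2.findContours(m.astype(np.uint8),cv2.RETR_EXTERNAL,cv2.CHAIN_APPROX_NONE)[0]
    return max(cs,key=cv2.contourArea).reshape(-1,2).astype(float)
def wristcam(s,c):
    T=np.eye(4);w,x,y,z=s["orientation"];T[:3,:3]=R.from_quat([x,y,z,w]).as_matrix();T[:3,3]=s["ee_pos"]
    M=T@np.array(c["mount"],float); Ri=M[:3,:3].T
    c=dict(c);c["rvec"]=cv2.Rodrigues(Ri)[0];c["tvec"]=-Ri@M[:3,3];return c
E
python3 - <<'E'
from h import *
for n in ["scene","top"]:
    c=ctrl.read_camera(n); o,_=ray(c,[[0,0]]); print(n,"cam at",o.round(),c["distortion"])
    print("base proj",proj(c,[[0,0,0],[207.5,-641.7,302.5]]).round(1))
    for t,z in [("mat",4),("tray",20),("bottle_cap",160),("mug",90),("starch",130),("cup",60),("carton",100)]:
        r=ctrl.trace(t,n)
        for d in r[:2]:
            P=onplane(c,outline(d["pixels"]),z)[:,:2].astype(np.float32)
            (cx,cy),(a,b),an=cv2.minAreaRect(P); h=cv2.minEnclosingCircle(P)
            print(n,t,round(d["p"],2),"rect",round(cx),round(cy),round(a),round(b),round(an),"circ",np.round(h[0]),round(h[1]))
    im=c["image"].copy()
    th=np.linspace(0,2*np.pi,60)
    for z in (0,):
        for r in (75,100):
            for p in proj(c,np.c_[r*np.cos(th),r*np.sin(th),0*th]): cv2.circle(im,tuple(int(v) for v in p),0,(0,0,255),-1)
    cv2.imwrite(f"pics/b_{n}.png",cv2.resize(im,(784,588)))
E
```

```text
scene cam at [1012.  869. 1089.] [-0.13968557  0.          0.          0.          0.        ]
base proj [[428.6 162.2]
 [280.9  15.3]]
scene mat 0.67 rect 519 308 191 201 46 circ [516. 304.] 101
scene tray 0.9 rect 521 -264 182 162 79 circ [ 522. -262.] 114
scene bottle_cap 0.71 rect 546 338 157 60 52 circ [545. 339.] 79
scene mug 0.93 rect 642 506 125 85 57 circ [634. 512.] 65
scene starch 0.72 rect 783 260 128 54 72 circ [782. 260.] 64
scene cup 0.95 rect 387 140 112 62 56 circ [390. 139.] 57
scene carton 0.56 rect 778 -181 215 79 85 circ [ 776. -181.] 112
scene carton 0.29 rect 395 -40 52 87 86 circ [397. -41.] 48
top cam at [ 504.   75. 1391.] [-0.05759142  0.          0.          0.          0.        ]
base proj [[303.7 387.3]
 [558.7 339.4]]
top mat 0.82 rect 512 303 197 196 89 circ [512. 301.] 102
top mat 0.53 rect 779 229 79 58 44 circ [780. 229.] 41
top tray 0.82 rect 512 -270 169 164 79 circ [ 514. -269.] 113
top bottle_cap 0.75 rect 504 278 69 57 89 circ [505. 278.] 35
top mug 0.74 rect 621 480 110 82 58 circ [615. 486.] 60
top mug 0.49 rect 504 291 70 60 89 circ [505. 291.] 36
top starch 0.9 rect 754 214 72 52 26 circ [755. 213.] 36
top starch 0.69 rect 512 -242 153 147 79 circ [ 513. -243.] 100
top cup 0.93 rect 370 120 64 64 89 circ [371. 120.] 34
top carton 0.71 rect 755 -217 135 93 88 circ [ 758. -217.] 77
```

Run:
```python
from h import *
lines=[]
for n in ["scene","top"]:
    c=ctrl.read_camera(n); hsv=cv2.cvtColor(c["image"],cv2.COLOR_BGR2HSV)
    m=cv2.inRange(hsv,(3,150,120),(16,255,255))
    num,l,st,ce=cv2.connectedComponentsWithStats(m)
    a=(355,256) if n=="scene" else (202,231)
    k=min([i for i in range(1,num) if st[i][4]>30],key=lambda i:np.linalg.norm(ce[i]-a))
    print(n,st[k],ce[k].round(1)); o,d=ray(c,[ce[k]]);d=d[0]/np.linalg.norm(d[0]);lines.append((o,d))
    print(onplane(c,[ce[k]],142).round(),onplane(c,[ce[k]],160).round())
    x,y=ce[k].astype(int); cv2.imwrite(f"pics/cap_{n}.png",cv2.resize(c["image"][max(0,y-60):y+60,max(0,x-60):x+60],None,fx=4,fy=4))
    if n=="top": cv2.imwrite("pics/st_top.png",cv2.resize(c["image"][175:260,270:420],None,fx=5,fy=5,interpolation=cv2.INTER_CUBIC))
    else: cv2.imwrite("pics/st_scene.png",cv2.resize(c["image"][135:255,220:345],None,fx=5,fy=5,interpolation=cv2.INTER_CUBIC)[:600])
A=sum(np.eye(3)-np.outer(d,d) for o,d in lines);b=sum((np.eye(3)-np.outer(d,d))@o for o,d in lines)
P=np.linalg.solve(A,b);print("tri",P.round(1),[np.linalg.norm(np.cross(P-o,d)).round(1) for o,d in lines])
```

```text
scene [351 243  17  21 285] [358.4 253. ]
[[502. 290. 142.]] [[512. 301. 160.]]Traceback (most recent call last):
  File "<stdin>", line 8, in <module>
ValueError: min() iterable argument is empty
```

View pics/st_scene.png

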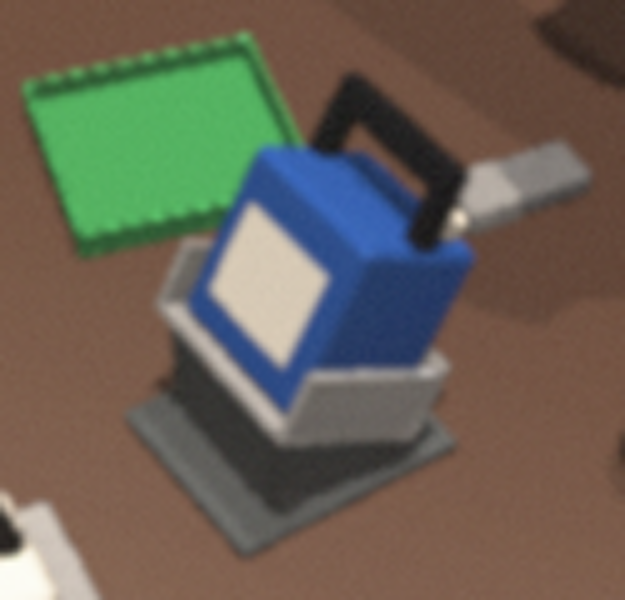

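The crop shows the canister leaning toward the robot in the stand, with the black bar from (350,85) to (460,185). The orange threshold failed in the top view, so I'll loosen it.

Run:
```python
from h import *
lines=[]
for n in ["scene","top"]:
    c=ctrl.read_camera(n); hsv=cv2.cvtColor(c["image"],cv2.COLOR_BGR2HSV)
    if n=="top":
        print(hsv[231,202],hsv[233,200])
        cv2.imwrite("pics/cap_top.png",cv2.resize(c["image"][190:270,160:260],None,fx=6,fy=6,interpolation=cv2.INTER_CUBIC))
        cv2.imwrite("pics/st_top.png",cv2.resize(c["image"][175:260,270:420],None,fx=5,fy=5,interpolation=cv2.INTER_CUBIC))
    m=cv2.inRange(hsv,(3,140,100),(19,255,255))
    a=(355,256) if n=="scene" else (202,231)
    w=np.zeros_like(m); w[a[1]-25:a[1]+25,a[0]-25:a[0]+25]=1; m=m*w
    num,l,st,ce=cv2.connectedComponentsWithStats(m)
    k=max(range(1,num),key=lambda i:st[i][4]); print(n,st[k],ce[k].round(1))
    o,d=ray(c,[ce[k]]);d=d[0]/np.linalg.norm(d[0]);lines.append((o,d))
    print(onplane(c,[ce[k]],142).round(),onplane(c,[ce[k]],160).round())
A=sum(np.eye(3)-np.outer(d,d) for o,d in lines);b=sum((np.eye(3)-np.outer(d,d))@o for o,d in lines)
P=np.linalg.solve(A,b);print("tri",P.round(1),[np.linalg.norm(np.cross(P-o,d)).round(1) for o,d in lines])
```

```text
scene [350 243  18  21 298] [358.3 252.9]
[[502. 289. 142.]] [[512. 300. 160.]]
[ 23 131 249] [ 23 130 249]
top [203 226   5  10  24] [205.7 230.2]
[[506. 282. 142.]] [[506. 279. 160.]]
tri [502.9 285.  138.1] [np.float64(3.6), np.float64(3.6)]
```

View pics/st_top.png

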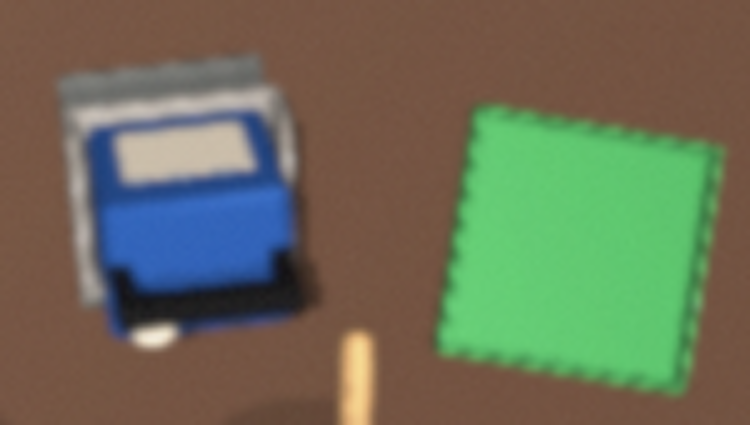

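View pics/cap_top.png

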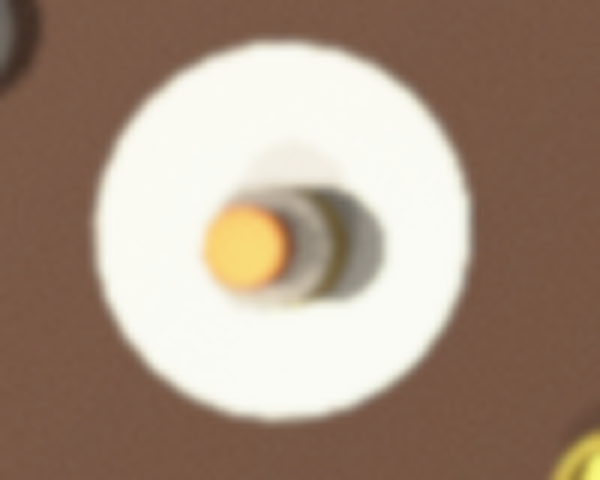

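```bash
cat >> h.py <<'E'
import json
def Rq(q): w,x,y,z=q; return R.from_quat([x,y,z,w])
def down(yaw,pitch=0):
    """tool z down; tool y horizontal along yaw (deg); then tilt: tool z leans toward tool y by pitch deg"""
    a=np.radians(yaw); y=np.array([np.cos(a),np.sin(a),0]); z=np.array([0,0,-1.]); x=np.cross(y,z)
    M=R.from_matrix(np.c_[x,y,z]); return M*R.from_rotvec([-np.radians(pitch),0,0])
def plan(wps,start=None,step=25.,ang=8.,q=0.01):
    s=ctrl.sense(); p,r=(np.array(s["ee_pos"],float),Rq(s["orientation"])) if start is None else start
    rows=[]
    for tp,tr in wps:
        tp=np.array(tp,float); tr=tr if tr is not None else r
        for _ in range(200):
            d=r.inv().apply(tp-p); w=(r.inv()*tr).as_rotvec(); 
            n=max(np.abs(d).max()/step,np.degrees(np.abs(w)).max()/ang,1e-9)
            if np.linalg.norm(d)<0.4 and np.degrees(np.linalg.norm(w))<0.15: break
            f=1/max(1,np.ceil(n-0.02)); d=np.round(np.clip(d*f/25,-1,1)/q)*q; w=np.round(np.clip(np.degrees(w)*f/8,-1,1)/q)*q
            rows.append((d,w)); p=p+r.apply(d*25); r=r*R.from_rotvec(np.radians(w*8))
            if n<1.02: break
    print(len(rows),"rows, end",p.round(1), "zdir",r.apply([0,0,1]).round(3),"ydir",r.apply([0,1,0]).round(3))
    for i in range(0,len(rows),8):
        print(" ".join("{\"delta_pos\":%s,\"twist\":%s},"%(json.dumps([round(float(v),2)+0 for v in d]),json.dumps([round(float(v),2)+0 for v in w])) for d,w in rows[i:i+8]));print()
E
python3 - <<'E'
from h import *
c=ctrl.read_camera("top"); print(onplane(c,[[200,231]],164).round(1))
c=ctrl.read_camera("scene"); print(onplane(c,[[358,253]],144).round(1))
w=ctrl.read_camera("wrist"); print(np.round(w["mount"],3).tolist(),np.round(w["intrinsics"],1).tolist())
plan([((300,-560,330),None),((480,-100,330),down(0)),((480,250,330),down(0))])
E
```

```text
[[503.9 294.8 164. ]]
[[503.8 290.3 144. ]]
[[0.0, -0.958, -0.287, 72.856], [1.0, 0.0, -0.0, -0.627], [0.0, -0.287, 0.958, -70.12], [0.0, 0.0, 0.0, 1.0]] [[314.7, 0.0, 282.0], [0.0, 314.7, 219.0], [0.0, 0.0, 1.0]]
38 rows, end [480.  249.9 329.9] zdir [-0.  0. -1.] ydir [ 1.  0. -0.]
{"delta_pos":[0.9, -0.4, -0.21],"twist":[0.0, 0.0, 0.0]}, {"delta_pos":[0.91, -0.4, -0.21],"twist":[0.0, 0.0, 0.0]}, {"delta_pos":[0.9, -0.4, -0.21],"twist":[0.0, 0.0, 0.0]}, {"delta_pos":[0.91, -0.4, -0.21],"twist":[0.0, 0.0, 0.0]}, {"delta_pos":[0.9, -0.39, -0.2],"twist":[0.0, 0.0, 0.0]}, {"delta_pos":[0.78, -0.96, 0.0],"twist":[0.0, 0.0, -0.56]}, {"delta_pos":[0.92, -0.96, 0.0],"twist":[0.0, 0.0, -0.6]}, {"delta_pos":[0.99, -0.87, 0.0],"twist":[0.0, 0.0, -0.6]},

{"delta_pos":[0.98, -0.73, 0.0],"twist":[0.0, 0.0, -0.56]}, {"delta_pos":[0.95, -0.6, 0.0],"twist":[0.0, 0.0, -0.51]}, {"delta_pos":[1.0, -0.53, 0.0],"twist":[0.0, 0.0, -0.51]}, {"delta_pos":[0.94, -0.42, 0.0],"twist":[0.0, 0.0, -0.47]}, {"delta_pos":[0.97, -0.36, 0.0],"twist":[0.0, 0.0, -0.47]}, {"delta_pos":[0.99, -0.29, 0.0],"twist":[0.0, 
[... 678 characters left out ...]
.0, 0.0, 0.0],"twist":[0.0, 0.0, 0.0]}, {"delta_pos":[1.0, 0.0, 0.0],"twist":[0.0, 0.0, 0.0]}, {"delta_pos":[1.0, 0.0, 0.0],"twist":[0.0, 0.0, 0.0]}, {"delta_pos":[1.0, 0.0, 0.0],"twist":[0.0, 0.0, 0.0]}, {"delta_pos":[1.0, 0.0, 0.0],"twist":[0.0, 0.0, 0.0]}, {"delta_pos":[1.0, 0.0, 0.0],"twist":[0.0, 0.0, 0.0]}, {"delta_pos":[1.0, 0.0, 0.0],"twist":[0.0, 0.0, 0.0]},

{"delta_pos":[1.0, 0.0, 0.0],"twist":[0.0, 0.0, 0.0]}, {"delta_pos":[1.0, 0.0, 0.0],"twist":[0.0, 0.0, 0.0]}, {"delta_pos":[1.0, 0.0, 0.0],"twist":[0.0, 0.0, 0.0]}, {"delta_pos":[1.0, 0.0, 0.0],"twist":[0.0, 0.0, 0.0]}, {"delta_pos":[1.0, 0.0, 0.0],"twist":[0.0, 0.0, 0.0]}, {"delta_pos":[1.0, 0.0, 0.0],"twist":[0.0, 0.0, 0.0]},
```

Call:
jog_arm --motion '[{"delta_pos": [0.9,-0.4,-0.2],"twist": [0,0,0],"fingers": 100},{"delta_pos": [0.9,-0.4,-0.2],"twist": [0,0,0],"fingers": 100},{"delta_pos": [0.9,-0.4,-0.2],"twist": [0,0,0],"fingers": 100},{"delta_pos": [0.9,-0.4,-0.2],"twist": [0,0,0],"fingers": 100},{"delta_pos": [0.9,-0.4,-0.2],"twist": [0,0,0],"fingers": 100},{"delta_pos": [0.8,-1,0],"twist": [0,0,-0.6],"fingers": 100},{"delta_pos": [0.9,-1,0],"twist": [0,0,-0.6],"fingers": 100},{"delta_pos": [1,-0.9,0],"twist": [0,0,-0.6],"fingers": 100}]'

```text
t: 3.55
ee_pos: [334.5, -465.1, 329.1]
orientation: [0.0, 0.96, 0.28, 0.0]
ft_force: [1.1, -0.3, -1.2]
width: 85.5
```

Call:
jog_arm --motion '[{"delta_pos": [1,-0.7,0],"twist": [0,0,-0.6],"fingers": 100},{"delta_pos": [1,-0.6,0],"twist": [0,0,-0.5],"fingers": 100},{"delta_pos": [1,-0.5,0],"twist": [0,0,-0.5],"fingers": 100},{"delta_pos": [1,-0.4,0],"twist": [0,0,-0.5],"fingers": 100},{"delta_pos": [1,-0.4,0],"twist": [0,0,-0.5],"fingers": 100},{"delta_pos": [1,-0.3,0],"twist": [0,0,-0.5],"fingers": 100},{"delta_pos": [1,-0.2,0],"twist": [0,0,-0.5],"fingers": 100},{"delta_pos": [1,-0.1,0],"twist": [0,0,-0.5],"fingers": 100}]'

```text
t: 4.55
ee_pos: [414.9, -262.6, 329.2]
orientation: [0.0, 0.842, 0.539, 0.0]
ft_force: [0.6, -0.4, 0.5]
width: 85.1
```

Run:
```python
from h import *
plan([((460,10,370),down(5))])
```

```text
12 rows, end [459.9  10.  369.9] zdir [ 0. -0. -1.] ydir [0.996 0.088 0.   ]
{"delta_pos":[0.97, -0.27, -0.15],"twist":[0.0, 0.0, -0.34]}, {"delta_pos":[0.98, -0.22, -0.15],"twist":[0.0, 0.0, -0.34]}, {"delta_pos":[0.99, -0.17, -0.15],"twist":[0.0, 0.0, -0.34]}, {"delta_pos":[1.0, -0.13, -0.15],"twist":[0.0, 0.0, -0.34]}, {"delta_pos":[1.0, -0.08, -0.15],"twist":[0.0, 0.0, -0.34]}, {"delta_pos":[0.86, -0.02, -0.13],"twist":[0.0, 0.0, -0.29]}, {"delta_pos":[0.86, 0.01, -0.13],"twist":[0.0, 0.0, -0.29]}, {"delta_pos":[0.86, 0.04, -0.12],"twist":[0.0, 0.0, -0.29]},

{"delta_pos":[0.86, 0.08, -0.13],"twist":[0.0, 0.0, -0.29]}, {"delta_pos":[0.85, 0.11, -0.12],"twist":[0.0, 0.0, -0.29]}, {"delta_pos":[0.85, 0.15, -0.13],"twist":[0.0, 0.0, -0.28]}, {"delta_pos":[0.84, 0.18, -0.12],"twist":[0.0, 0.0, -0.29]},
```

Call:
jog_arm --motion '[{"delta_pos": [1,-0.3,-0.2],"twist": [0,0,-0.3],"fingers": 100},{"delta_pos": [1,-0.2,-0.2],"twist": [0,0,-0.3],"fingers": 100},{"delta_pos": [1,-0.2,-0.2],"twist": [0,0,-0.3],"fingers": 100},{"delta_pos": [1,-0.1,-0.2],"twist": [0,0,-0.3],"fingers": 100},{"delta_pos": [1,-0.1,-0.2],"twist": [0,0,-0.3],"fingers": 100},{"delta_pos": [1,0,-0.2],"twist": [0,0,-0.3],"fingers": 100},{"delta_pos": [1,0,-0.2],"twist": [0,0,-0.3],"fingers": 100},{"delta_pos": [1,0,-0.2],"twist": [0,0,-0.4],"fingers": 100}]'

```text
t: 5.55
ee_pos: [450.0, -63.5, 369.4]
orientation: [0.0, 0.736, 0.677, 0.0]
ft_force: [-0.3, -0.0, 0.5]
width: 85.4
```

Call:
jog_arm --motion '[{"delta_pos": [1,0,0],"twist": [0,0,-0.4],"fingers": 100},{"delta_pos": [0.8,0,0],"twist": [0,0,-0.4],"fingers": 100},{"delta_pos": [0,0,0],"twist": [0,0,0],"fingers": 100}]'

```text
t: 5.92
ee_pos: [452.5, -18.7, 369.1]
orientation: [0.0, 0.697, 0.717, 0.0]
ft_force: [-0.4, -0.2, -0.2]
width: 85.6
```

Run:
```python
from h import *
s=ctrl.sense(); c=ctrl.read_camera("wrist"); cv2.imwrite("pics/w1.png",cv2.resize(c["image"],(784,588),interpolation=cv2.INTER_CUBIC))
import pickle; pickle.dump((s,c),open("w1.pkl","wb")); print(s["ee_pos"],s["orientation"],s["t"],s["qvel"])
w=wristcam(s,c)
for t in ["canister_grip","canister","stand"]:
    print(t,[(round(d["p"],2),np.round(cam2world(w,d["centre"])).tolist()) for d in ctrl.look_for(t,"wrist")[:2]])
```

```text
[452.50969992 -18.67048584 369.14885522] [1.33624119e-04 6.96812923e-01 7.17252882e-01 1.88893748e-04] 5.925 [-0.03102125  0.00100474 -0.00171474 -0.01769441 -0.00280205  0.00030727]
canister_grip [(0.93, [518.0, -7.0, 174.0])]
canister [(0.82, [518.0, -11.0, 171.0])]
stand [(0.58, [581.0, 44.0, 78.0]), (0.44, [521.0, -9.0, 173.0])]
```

View pics/w1.png

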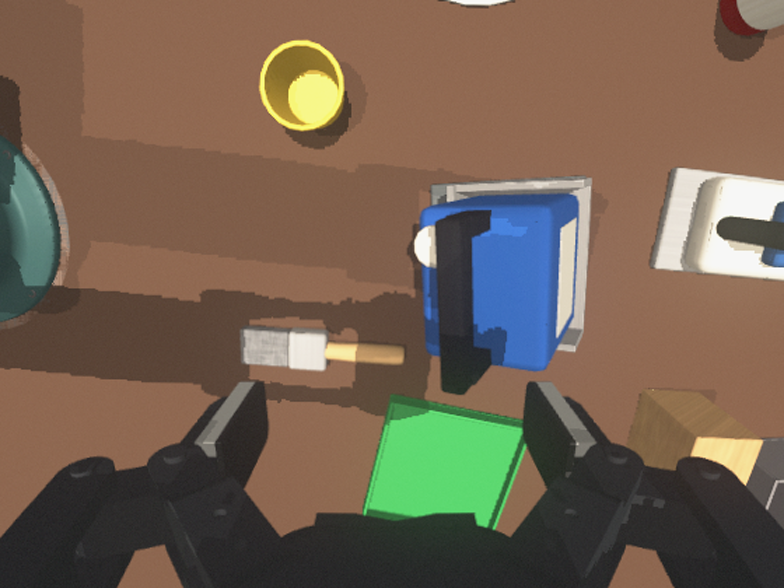

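The wrist view (784 px wide) shows the handle bar at (457,215)-(457,388), cap at (427,246) and the tray at (440,460). I'll fit the canister model (x, y, yaw on the seat) to the masks.

```bash
cat > fit.py <<'E'
from h import *
import pickle
from scipy.optimize import minimize
def box(x0,x1,y0,y1,z0,z1): return np.array([[x,y,z] for x in(x0,x1) for y in(y0,y1) for z in(z0,z1)],float)
BODY=box(-45,45,-55,55,0,115);BAR=box(-8,8,-52,52,145,165);P1=box(-8,8,40,52,115,165);P2=box(-8,8,-52,-40,115,165)
def pose(sx,sy,yaw,tilt=30,sz=60):
    return R.from_euler('z',yaw,degrees=True)*R.from_euler('y',-tilt,degrees=True),np.array([sx,sy,sz])
def render(c,p,parts,S=4):
    r,t=pose(*p); m=np.zeros((420*S,560*S),np.uint8)
    for B in parts:
        q=(proj(c,r.apply(B)+t)+0.5)*S; h=cv2.convexHull(q.astype(np.float32)).reshape(-1,2)
        cv2.fillConvexPoly(m,np.round(h*16).astype(np.int32),255,shift=4)
    return cv2.resize(m,(560,420),interpolation=cv2.INTER_AREA)/255.
E
python3 - <<'E'
from fit import *
s,c=pickle.load(open("w1.pkl","rb")); w=wristcam(s,c)
mk=ctrl.trace("canister","wrist")[0]["pixels"]
im=c["image"]; hsv=cv2.cvtColor(im,cv2.COLOR_BGR2HSV)
blue=cv2.inRange(hsv,(100,120,60),(125,255,255))>0; blk=(im.max(2)<55)
sl=(slice(120,300),slice(280,440))
z=np.zeros((420,560),bool); z[sl]=True
bm=(blk&z); n,l,st,ce=cv2.connectedComponentsWithStats(bm.astype(np.uint8)); 
for i in range(1,n):
    if st[i][4]>80: print(st[i],ce[i].round(1))
k=1+np.argmax(st[1:,4]); bar=(l==k)
blue&=z
full=(blue|bar|(mk&z&(hsv[...,1]<90)&False))
full=cv2.morphologyEx(full.astype(np.uint8),cv2.MORPH_CLOSE,np.ones((5,5)))
def cost(p):
    a=np.abs(render(w,p,[BODY,BAR,P1,P2])-full)[sl].sum(); b=np.abs(render(w,p,[BAR,P1,P2])-bar)[sl].sum(); return a+b
best=None
for y0 in (-5,2,8):
    r=minimize(cost,[607,0,y0],method="Nelder-Mead",options=dict(initial_simplex=[[607,0,y0],[617,0,y0],[607,10,y0],[607,0,y0+5]],xatol=.05,fatol=.5))
    print(r.x.round(2),round(r.fun),full.sum(),bar.sum())
    if best is None or r.fun<best.fun: best=r
p=best.x; rr,t=pose(*p); print("grip",(rr.apply([0,0,155])+t).round(1))
S=3; big=cv2.resize(im,None,fx=S,fy=S,interpolation=cv2.INTER_CUBIC)
for B,col in((BODY,(0,255,255)),(BAR,(0,0,255))):
    q=(proj(w,rr.apply(B)+t)+.5)*S
    for i in range(8):
        for j in range(i):
            if (B[i]!=B[j]).sum()==1: cv2.line(big,tuple(int(v) for v in q[i]),tuple(int(v) for v in q[j]),col,1)
cv2.imwrite("pics/fit1.png",big[300:900,780:1400])
E
```

```text
[317 151  33  19 248] [335.1 156.7]
[ 313  198   38   84 1594] [327.9 249.4]
[374 273  26  27 419] [383.7 289.1]
[404 284  18  16  91] [412.9 292.7]
[566.1  -10.97   3.58] 6356 10271 1594
[566.34 -11.06   3.54] 6349 10271 1594
[566.31 -11.04   3.31] 6345 10271 1594
grip [488.9 -15.5 194.2]
```

View pics/fit1.png

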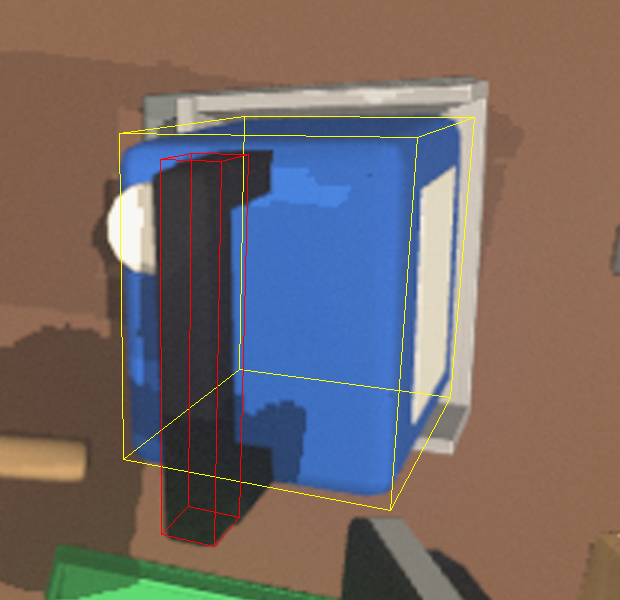

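The bar mask was incomplete (shading), so the fit is off. I'll redo the mask.

```bash
cat > fit2.py <<'E'
from fit import *
def dofit(s,c,sl,x0,name,crop):
    w=wristcam(s,c); im=c["image"]; hsv=cv2.cvtColor(im,cv2.COLOR_BGR2HSV)
    blue=cv2.inRange(hsv,(100,130,50),(125,255,255))>0; blk=(im.max(2).astype(int)<85)&~blue
    # keep only dark greyish (wood shadow is reddish)
    i3=im.astype(int); blk&=(i3[...,2]-i3[...,0]<12)
    z=np.zeros((420,560),bool); z[sl]=True
    def big(m):
        n,l,st,ce=cv2.connectedComponentsWithStats(m.astype(np.uint8)); return l==1+np.argmax(st[1:,4])
    bar=big(blk&z); full=big(cv2.morphologyEx((( blue&z)|bar).astype(np.uint8),cv2.MORPH_CLOSE,np.ones((5,5)))>0)
    def cost(p): return np.abs(render(w,p,[BODY,BAR,P1,P2])-full)[sl].sum()+np.abs(render(w,p,[BAR,P1,P2])-bar)[sl].sum()
    x0=np.array(x0,float); dx=np.diag([10,10,5,5,10.][:len(x0)])
    r=minimize(cost,x0,method="Nelder-Mead",options=dict(initial_simplex=np.r_[[x0],x0+dx],xatol=.05,fatol=.5,maxiter=600))
    rr,t=pose(*r.x); print(r.x.round(2),round(r.fun),full.sum(),bar.sum(),"grip",(rr.apply([0,0,155])+t).round(1))
    S=3; b=im.copy(); b[bar]=b[bar]//2+[0,127,0]; b=cv2.resize(b,None,fx=S,fy=S)
    for B,col in((BODY,(0,255,255)),(BAR,(0,0,255))):
        q=(proj(w,rr.apply(B)+t)+.5)*S
        for i in range(8):
            for j in range(i):
                if (B[i]!=B[j]).sum()==1: cv2.line(b,tuple(int(v) for v in q[i]),tuple(int(v) for v in q[j]),col,1)
    y,x=crop; cv2.imwrite(f"pics/{name}.png",b[y*S:y*S+600,x*S:x*S+620]); return r.x
E
python3 - <<'E'
from fit2 import *
s,c=pickle.load(open("w1.pkl","rb")); sl=(slice(120,300),slice(280,440))
dofit(s,c,sl,[607,0,4],"fit2",(100,260))
dofit(s,c,sl,[600,0,4,30,60],"fit3",(100,260))
E
```

```text
[565.38 -11.25   4.13] 2855 11892 3533 grip [488.1 -16.8 194.2]
[565.89 -12.62   5.76  29.4   45.59] 1927 11892 3533 grip [490.2 -20.3 180.6]
```

View pics/fit2.png

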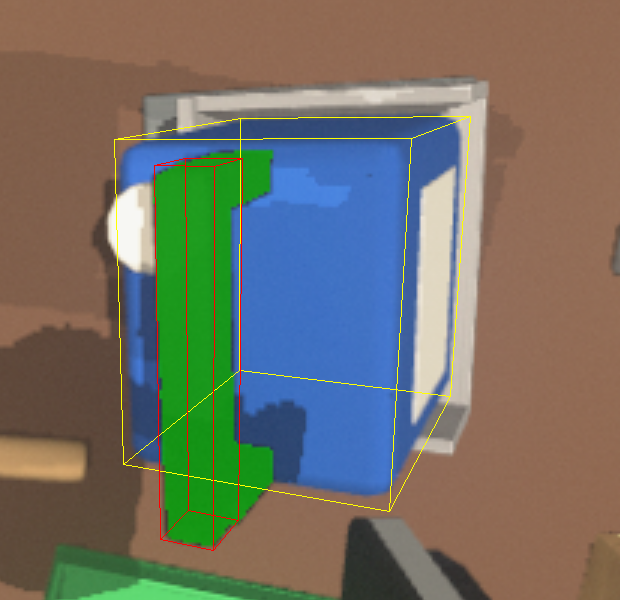

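View pics/fit3.png

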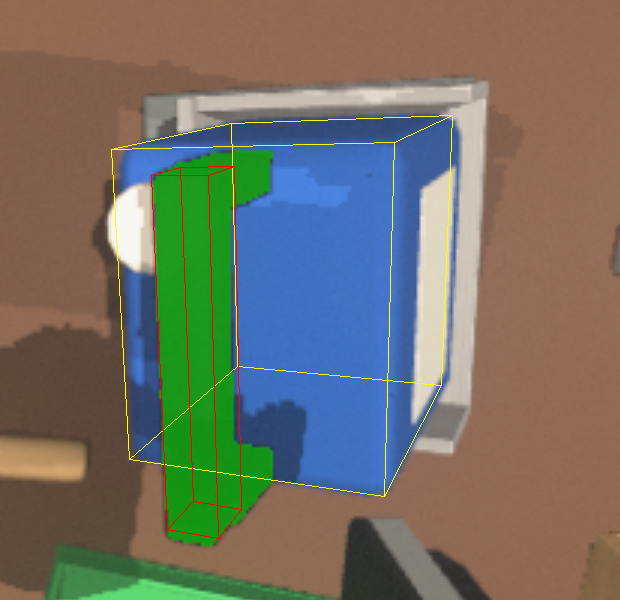

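The beige label is missing from the silhouette, which pulls the fit. I'll fill it with the convex hull of the blue region.

```bash
python3 - <<'E'
s=open('fit2.py').read()
s=s.replace("    def cost(p)","    bb=big(cv2.morphologyEx((blue&z).astype(np.uint8),cv2.MORPH_CLOSE,np.ones((3,3)))>0); hm=np.zeros((420,560),np.uint8); cv2.fillConvexPoly(hm,cv2.convexHull(outline(bb).astype(np.int32)),1); full=(hm>0)|bar\n    def cost(p)")
open('fit2.py','w').write(s)
E
python3 - <<'E'
from fit2 import *
s,c=pickle.load(open("w1.pkl","rb")); sl=(slice(120,300),slice(280,440))
dofit(s,c,sl,[607,0,4],"fit4",(100,260))
dofit(s,c,sl,[600,0,4,30,60],"fit5",(100,260))
w=wristcam(s,c); print(onplane(w,np.array([[302,85],[457,300],[395,400]])/1.4-0.2,60).round(), onplane(w,np.array([[395,400],[527,420]])/1.4-.2,20).round())
E
```

```text
[565.44 -11.01   4.25] 2343 12411 3533 grip [488.2 -16.8 194.2]
[564.47 -11.27   4.76  29.24  55.29] 1852 12411 3533 grip [489.  -17.6 190.5]
[[ 374.  123.   60.]
 [ 509.  -51.   60.]
 [ 456. -152.   60.]] [[ 457. -174.   20.]
 [ 601. -195.   20.]]
```

View pics/fit4.png

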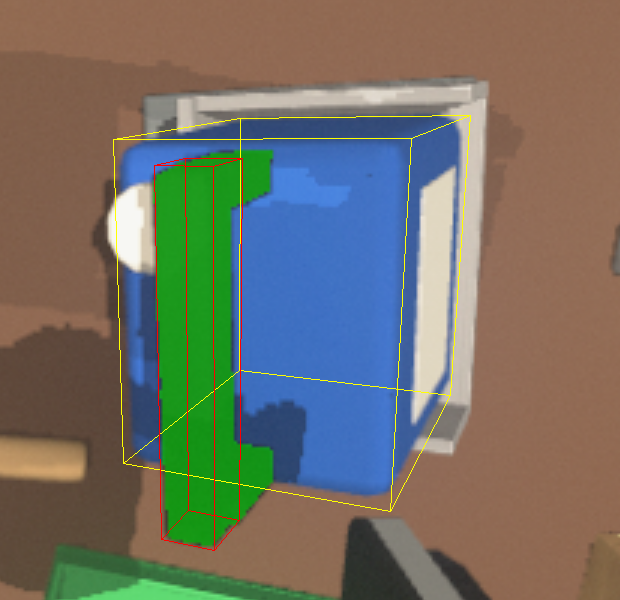

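Run:
```python
from fit2 import *
rr,t=pose(565.4,-11,4.3)
for n,crop in (("top",(175,270,85,85)),("scene",(135,220,120,125))):
    c=ctrl.read_camera(n); S=5; b=cv2.resize(c["image"],None,fx=S,fy=S,interpolation=cv2.INTER_CUBIC)
    for B,col in((BODY,(0,255,255)),(BAR,(0,0,255))):
        q=(proj(c,rr.apply(B)+t)+.5)*S
        for i in range(8):
            for j in range(i):
                if (B[i]!=B[j]).sum()==1: cv2.line(b,tuple(int(v) for v in q[i]),tuple(int(v) for v in q[j]),col,1)
    y,x,h,wd=crop; cv2.imwrite(f"pics/ov_{n}.png",b[y*S:(y+h)*S,x*S:(x+wd)*S])
plan([((500,292,330),down(5)),((504,292,230),down(5))])
```

```text
17 rows, end [503.9 292.  230.1] zdir [ 0. -0. -1.] ydir [ 0.996  0.087 -0.   ]
{"delta_pos":[0.96, 0.17, 0.12],"twist":[0.0, 0.0, -0.03]}, {"delta_pos":[0.96, 0.17, 0.12],"twist":[0.0, 0.0, -0.03]}, {"delta_pos":[0.96, 0.18, 0.12],"twist":[0.0, 0.0, -0.03]}, {"delta_pos":[0.96, 0.18, 0.12],"twist":[0.0, 0.0, -0.04]}, {"delta_pos":[0.95, 0.19, 0.12],"twist":[0.0, 0.0, -0.03]}, {"delta_pos":[0.95, 0.19, 0.12],"twist":[0.0, 0.0, -0.04]}, {"delta_pos":[0.95, 0.2, 0.12],"twist":[0.0, 0.0, -0.03]}, {"delta_pos":[0.95, 0.2, 0.12],"twist":[0.0, 0.0, -0.04]},

{"delta_pos":[0.95, 0.21, 0.12],"twist":[0.0, 0.0, -0.03]}, {"delta_pos":[0.95, 0.21, 0.12],"twist":[0.0, 0.0, -0.04]}, {"delta_pos":[0.95, 0.21, 0.12],"twist":[0.0, 0.0, -0.03]}, {"delta_pos":[0.95, 0.22, 0.12],"twist":[0.0, 0.0, -0.04]}, {"delta_pos":[0.95, 0.22, 0.11],"twist":[0.0, 0.0, -0.03]}, {"delta_pos":[0.0, 0.04, 1.0],"twist":[0.0, 0.0, 0.0]}, {"delta_pos":[0.0, 0.04, 1.0],"twist":[0.0, 0.0, 0.0]}, {"delta_pos":[-0.01, 0.04, 1.0],"twist":[0.0, 0.0, 0.0]},

{"delta_pos":[0.0, 0.04, 1.0],"twist":[0.0, 0.0, 0.0]},
```

View pics/ov_top.png

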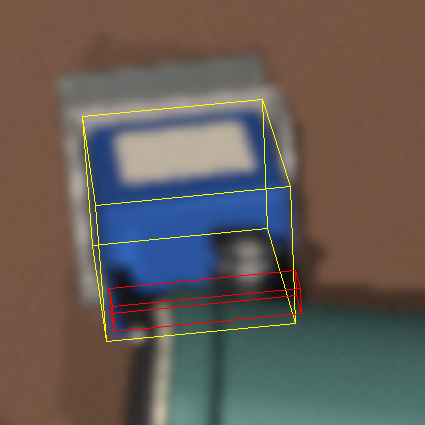

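View pics/ov_scene.png

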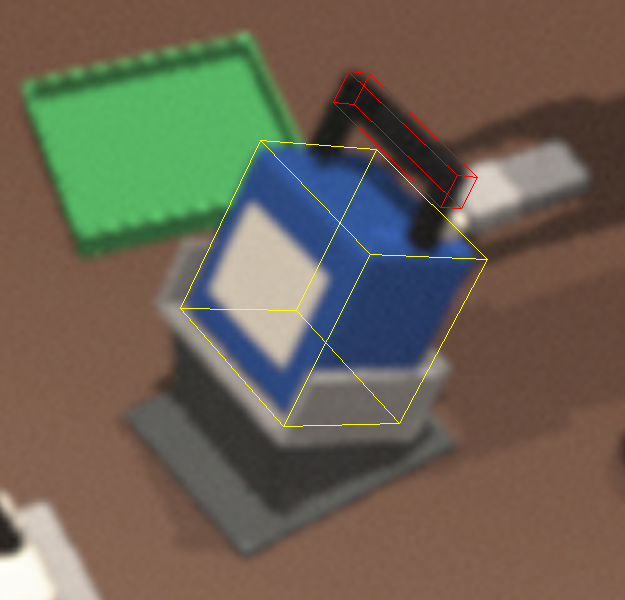

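The overlays agree with the scene and top pictures to about 3 mm. Now the bottle.

Call:
jog_arm --motion '[{"delta_pos": [1,0.2,0],"twist": [0,0,0],"fingers": 100},{"delta_pos": [1,0.2,0],"twist": [0,0,0],"fingers": 100},{"delta_pos": [1,0.2,0],"twist": [0,0,0],"fingers": 100},{"delta_pos": [1,0.2,0],"twist": [0,0,0],"fingers": 100},{"delta_pos": [1,0.2,0],"twist": [0,0,0],"fingers": 100},{"delta_pos": [1,0.2,0],"twist": [0,0,0],"fingers": 100},{"delta_pos": [1,0.2,0.1],"twist": [0,0,0],"fingers": 100},{"delta_pos": [1,0.2,0.2],"twist": [0,0,0],"fingers": 100}]'

```text
t: 7.28
ee_pos: [487.9, 181.1, 361.5]
orientation: [0.0, 0.698, 0.716, 0.0]
ft_force: [-0.5, -0.8, -0.1]
width: 85.2
```

Run:
```python
from h import *
s=ctrl.sense(); c=ctrl.read_camera("wrist"); cv2.imwrite("pics/w2.png",c["image"])
import pickle; pickle.dump((s,c),open("w2.pkl","wb")); print(s["ee_pos"],s["t"])
w=wristcam(s,c); hsv=cv2.cvtColor(c["image"],cv2.COLOR_BGR2HSV)
m=cv2.inRange(hsv,(3,130,100),(24,255,255)); n,l,st,ce=cv2.connectedComponentsWithStats(m)
for i in range(1,n):
    if st[i][4]>200: print(st[i],ce[i].round(1),onplane(w,[ce[i]],160).round(1))
```

```text
[487.85643918 181.10267428 361.50950607] 7.275
[ 284   46   49   55 2115] [307.5  72.8] [[505.1 296.1 160. ]]
[ 163  201   57   57 2466] [192.2 229. ] [[405.9 161.8 160. ]]
```

View pics/w2.png

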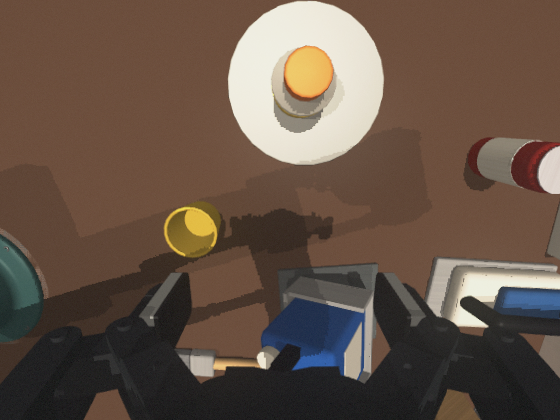

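The wrist view shows the cap at (308,71), which gives about (505,294) and agrees with the other cameras.

Run:
```python
from h import *
s=ctrl.sense()
plan([((504.5,293.5,300),None),((504.5,293.5,201),None)])
```

```text
9 rows, end [504.4 293.5 200.9] zdir [-0.001  0.002 -1.   ] ydir [ 1.     0.026 -0.001]
{"delta_pos":[0.88, 0.16, 0.49],"twist":[0.0, 0.0, 0.0]}, {"delta_pos":[0.87, 0.16, 0.48],"twist":[0.0, 0.0, 0.0]}, {"delta_pos":[0.88, 0.15, 0.49],"twist":[0.0, 0.0, 0.0]}, {"delta_pos":[0.87, 0.16, 0.48],"twist":[0.0, 0.0, 0.0]}, {"delta_pos":[0.88, 0.15, 0.49],"twist":[0.0, 0.0, 0.0]}, {"delta_pos":[0.0, 0.0, 0.99],"twist":[0.0, 0.0, 0.0]}, {"delta_pos":[0.0, 0.0, 0.99],"twist":[0.0, 0.0, 0.0]}, {"delta_pos":[-0.01, 0.0, 0.99],"twist":[0.0, 0.0, 0.0]},

{"delta_pos":[0.0, 0.0, 0.99],"twist":[0.0, 0.0, 0.0]},
```

Call:
jog_arm --motion '[{"delta_pos": [0.9,0.2,0.5],"fingers": 100},{"delta_pos": [0.9,0.2,0.5],"fingers": 100},{"delta_pos": [0.9,0.1,0.5],"fingers": 100},{"delta_pos": [0.9,0.1,0.5],"fingers": 100},{"delta_pos": [0.8,0.1,0.5],"fingers": 100},{"delta_pos": [0,0.1,0.5],"fingers": 100},{"delta_pos": [0,0,0],"fingers": 100}]'

```text
invalid input at $.motion[0]: expected keys delta_pos, twist, fingers
```

Run:
```python
from h import *
s=ctrl.sense();print(s["ee_pos"])
plan([((504.5,293.5,201),None)])
```

```text
[487.88402335 183.43955162 360.4517777 ]
7 rows, end [504.4 293.5 200.9] zdir [-0.001  0.002 -1.   ] ydir [ 1.     0.026 -0.001]
{"delta_pos":[0.62, 0.11, 0.91],"twist":[0.0, 0.0, 0.0]}, {"delta_pos":[0.62, 0.11, 0.91],"twist":[0.0, 0.0, 0.0]}, {"delta_pos":[0.63, 0.11, 0.91],"twist":[0.0, 0.0, 0.0]}, {"delta_pos":[0.62, 0.11, 0.91],"twist":[0.0, 0.0, 0.0]}, {"delta_pos":[0.63, 0.11, 0.92],"twist":[0.0, 0.0, 0.0]}, {"delta_pos":[0.62, 0.12, 0.91],"twist":[0.0, 0.0, 0.0]}, {"delta_pos":[0.63, 0.11, 0.92],"twist":[0.0, 0.0, 0.0]},
```

Call:
jog_arm --motion '[{"delta_pos": [0.9,0.2,0.5],"twist": [0,0,0],"fingers": 100},{"delta_pos": [0.9,0.2,0.5],"twist": [0,0,0],"fingers": 100},{"delta_pos": [0.9,0.2,0.5],"twist": [0,0,0],"fingers": 100},{"delta_pos": [0.9,0.1,0.5],"twist": [0,0,0],"fingers": 100},{"delta_pos": [0.8,0.1,0.5],"twist": [0,0,0],"fingers": 100},{"delta_pos": [0,0,0.5],"twist": [0,0,0],"fingers": 100},{"delta_pos": [0,0,0],"twist": [0,0,0],"fingers": 100}]'

```text
t: 8.2
ee_pos: [503.6, 290.8, 284.5]
orientation: [-0.0, 0.697, 0.717, -0.002]
ft_force: [0.8, -0.4, -0.1]
width: 85.0
```

Run:
```python
from h import *
s=ctrl.sense();print(s["ee_pos"])
plan([((504.5,293.5,201),None)])
```

```text
[503.57723885 290.79307893 284.46267229]
4 rows, end [504.5 293.4 201. ] zdir [-0.003 -0.002 -1.   ] ydir [ 1.     0.027 -0.003]
{"delta_pos":[0.03, 0.01, 0.83],"twist":[0.0, 0.0, 0.0]}, {"delta_pos":[0.03, 0.01, 0.84],"twist":[0.0, 0.0, 0.0]}, {"delta_pos":[0.03, 0.02, 0.83],"twist":[0.0, 0.0, 0.0]}, {"delta_pos":[0.02, 0.01, 0.84],"twist":[0.0, 0.0, 0.0]},
```

Call:
jog_arm --motion '[{"delta_pos": [0,0,1],"twist": [0,0,0],"fingers": 100},{"delta_pos": [0,0,1],"twist": [0,0,0],"fingers": 100},{"delta_pos": [0.1,0,0.8],"twist": [0,0,0],"fingers": 100},{"delta_pos": [0,0,0.5],"twist": [0,0,0],"fingers": 100},{"delta_pos": [0,0,0],"twist": [0,0,0],"fingers": 100},{"delta_pos": [0,0,0],"twist": [0,0,0],"fingers": 0},{"delta_pos": [0,0,0],"twist": [0,0,0],"fingers": 0},{"delta_pos": [0,0,0],"twist": [0,0,0],"fingers": 0}]' --grip_force 40

```text
t: 9.2
ee_pos: [505.1, 294.1, 205.1]
orientation: [0.0, 0.698, 0.716, 0.001]
ft_force: [0.8, 0.4, 1.5]
width: 38.9
```

Call:
jog_arm --motion '[{"delta_pos": [0,0,0],"twist": [0,0,0],"fingers": 0},{"delta_pos": [0,0,0],"twist": [0,0,0],"fingers": 0}]'

```text
t: 9.45
ee_pos: [505.1, 294.1, 205.0]
orientation: [0.0, 0.698, 0.716, 0.001]
ft_force: [0.3, 0.4, 5.6]
width: 39.0
```

Run:
```python
from h import *
c=ctrl.read_camera("scene"); cv2.imwrite("pics/s3.png",cv2.resize(c["image"][180:340,270:450],None,fx=3,fy=3)); print(ctrl.sense()["width"])
```

```text
39.040203493881364
```

View pics/s3.png

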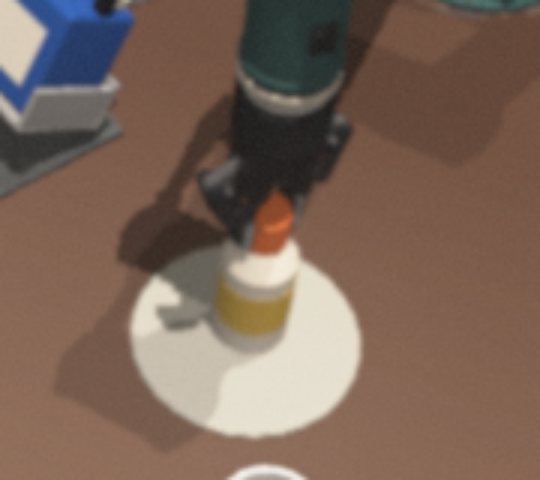

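Gripped at the cap (opening 39 mm). Lift and carry over the canister.

Call:
jog_arm --motion '[{"delta_pos": [0,0,-0.4],"twist": [0,0,0],"fingers": 0},{"delta_pos": [0,0,-0.8],"twist": [0,0,0],"fingers": 0},{"delta_pos": [-0.2,0,-1],"twist": [0,0,0],"fingers": 0},{"delta_pos": [-0.4,0,-1],"twist": [0,0,0],"fingers": 0},{"delta_pos": [-0.6,0,-1],"twist": [0,0,0],"fingers": 0},{"delta_pos": [-0.8,0,-1],"twist": [0,0,0],"fingers": 0},{"delta_pos": [-1,0,-1],"twist": [0,0,0],"fingers": 0},{"delta_pos": [-1,0,-1],"twist": [0,0,0],"fingers": 0}]' --grip_force 60

```text
t: 10.5
ee_pos: [506.6, 193.0, 385.5]
orientation: [0.0, 0.698, 0.717, 0.0]
ft_force: [0.4, -0.4, -1.4]
width: 38.5
```

Call:
jog_arm --motion '[{"delta_pos": [-1,0,-1],"twist": [0,0,0],"fingers": 0},{"delta_pos": [-1,0,-1],"twist": [0,0,0],"fingers": 0},{"delta_pos": [-1,0,-0.8],"twist": [0,0,0],"fingers": 0},{"delta_pos": [-1,0,-0.4],"twist": [0,0,0],"fingers": 0},{"delta_pos": [-1,0,0],"twist": [0,0,0],"fingers": 0},{"delta_pos": [-1,0,0],"twist": [0,0,0],"fingers": 0},{"delta_pos": [-1,0,0],"twist": [0,0,0],"fingers": 0},{"delta_pos": [-1,0,0],"twist": [0,0,0],"fingers": 0}]'

```text
t: 11.5
ee_pos: [511.8, -6.9, 464.7]
orientation: [0.0, 0.698, 0.716, 0.0]
ft_force: [-0.4, 0.7, -1.9]
width: 38.8
```

Call:
jog_arm --motion '[{"delta_pos": [-1,0,0],"twist": [0,0,0],"fingers": 0},{"delta_pos": [-1,0,0],"twist": [0,0,0],"fingers": 0},{"delta_pos": [-1,0,0],"twist": [0,0,0],"fingers": 0},{"delta_pos": [-1,0,0],"twist": [0,0,0],"fingers": 0},{"delta_pos": [-1,0,0.2],"twist": [0,0,0],"fingers": 0},{"delta_pos": [-1,0,0.5],"twist": [0,0,0],"fingers": 0},{"delta_pos": [-1,0,0.8],"twist": [0,0,0],"fingers": 0},{"delta_pos": [-1,0,1],"twist": [0,0,0],"fingers": 0}]'

```text
t: 12.5
ee_pos: [517.5, -206.8, 402.3]
orientation: [0.001, 0.698, 0.716, 0.0]
ft_force: [0.2, -0.3, -2.0]
width: 38.7
```

Call:
jog_arm --motion '[{"delta_pos": [-0.8,0,1],"twist": [0,0,0],"fingers": 0},{"delta_pos": [-0.6,0,1],"twist": [0,0,0],"fingers": 0},{"delta_pos": [-0.4,0,1],"twist": [0,0,0],"fingers": 0},{"delta_pos": [-0.2,0,1],"twist": [0,0,0],"fingers": 0},{"delta_pos": [0,0,0.8],"twist": [0,0,0],"fingers": 0},{"delta_pos": [0,0,0.5],"twist": [0,0,0],"fingers": 0},{"delta_pos": [0,0,0],"twist": [0,0,0],"fingers": 0}]'

```text
t: 13.38
ee_pos: [518.5, -255.5, 268.0]
orientation: [-0.001, 0.698, 0.717, -0.0]
ft_force: [0.3, 1.0, -2.7]
width: 38.5
```

Run:
```python
from h import *
s=ctrl.sense();print(s["ee_pos"],s["t"]); c=ctrl.read_camera("scene"); cv2.imwrite("pics/s4.png",cv2.resize(c["image"][60:220,180:360],None,fx=3,fy=3))
plan([((516,-268,230),None),((516,-268,207),None)])
```

```text
[ 518.54133012 -255.51131368  268.01686729] 13.375
3 rows, end [ 515.9 -267.9  207.1] zdir [-0.  0. -1.] ydir [ 1.     0.027 -0.   ]
{"delta_pos":[-0.24, -0.07, 0.78],"twist":[0.0, 0.0, 0.0]}, {"delta_pos":[-0.24, -0.07, 0.78],"twist":[0.0, 0.0, 0.0]}, {"delta_pos":[0.0, 0.0, 0.92],"twist":[0.0, 0.0, 0.0]},
```

View pics/s4.png

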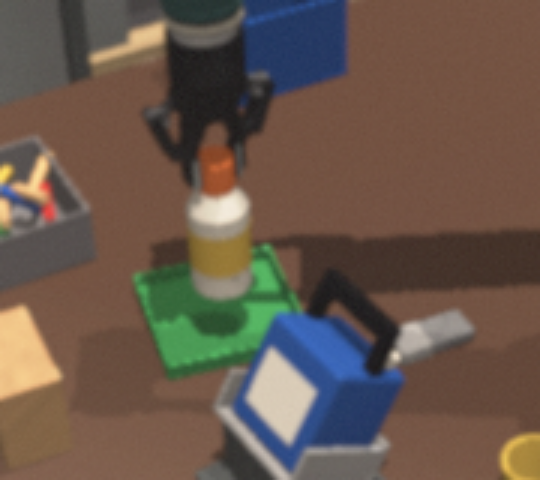

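Call:
jog_arm --motion '[{"delta_pos": [-0.2,-0.1,0.6],"twist": [0,0,0],"fingers": 0},{"delta_pos": [-0.2,0,0.7],"twist": [0,0,0],"fingers": 0},{"delta_pos": [-0.1,0,0.5],"twist": [0,0,0],"fingers": 0},{"delta_pos": [0,0,0.3],"twist": [0,0,0],"fingers": 0},{"delta_pos": [0,0,0.1],"twist": [0,0,0],"fingers": 0},{"delta_pos": [0,0,0.1],"twist": [0,0,0],"fingers": 0},{"delta_pos": [0,0,0],"twist": [0,0,0],"fingers": 0}]'

```text
t: 14.3
ee_pos: [517.0, -268.6, 211.7]
orientation: [0.0, 0.698, 0.716, 0.0]
ft_force: [-0.3, 1.5, -2.0]
width: 38.8
```

Call:
jog_arm --motion '[{"delta_pos": [0,0,0.1],"twist": [0,0,0],"fingers": 0},{"delta_pos": [0,0,0.1],"twist": [0,0,0],"fingers": 0},{"delta_pos": [0,0,0.06],"twist": [0,0,0],"fingers": 0},{"delta_pos": [0,0,0],"twist": [0,0,0],"fingers": 0}]'

```text
t: 14.8
ee_pos: [516.9, -268.7, 205.1]
orientation: [0.0, 0.698, 0.716, -0.0]
ft_force: [0.0, 1.2, 0.7]
width: 38.5
```

The force reading shows the weight has come off the gripper, so I release and rise.

Call:
jog_arm --motion '[{"delta_pos": [0,0,0.02],"twist": [0,0,0],"fingers": 60},{"delta_pos": [0,0,0],"twist": [0,0,0],"fingers": 100},{"delta_pos": [0,0,0],"twist": [0,0,0],"fingers": 100},{"delta_pos": [0,0,0],"twist": [0,0,0],"fingers": 100},{"delta_pos": [0,0,-0.5],"twist": [0,0,0],"fingers": 100},{"delta_pos": [0,0,-0.8],"twist": [0,0,0],"fingers": 100},{"delta_pos": [0,0,-1],"twist": [0,0,0],"fingers": 100},{"delta_pos": [0,0,-1],"twist": [0,0,0],"fingers": 100}]'

```text
t: 15.8
ee_pos: [517.2, -268.8, 289.6]
orientation: [0.001, 0.698, 0.716, 0.0]
ft_force: [0.7, -0.5, -0.1]
width: 85.3
```

Run:
```python
from h import *
s=ctrl.sense();print(s["ee_pos"],s["t"],s["width"]); c=ctrl.read_camera("scene"); cv2.imwrite("pics/s5.png",cv2.resize(c["image"][60:220,180:360],None,fx=3,fy=3))
plan([((400,-100,360),down(4.3,30))])
```

```text
[ 517.22867568 -268.82623379  289.63072819] 15.8 85.27438226555428
8 rows, end [ 400.  -100.   360.1] zdir [ 0.499  0.037 -0.866] ydir [0.863 0.065 0.5  ]
{"delta_pos":[0.99, -0.65, -0.39],"twist":[-0.53, 0.02, -0.05]}, {"delta_pos":[0.99, -0.61, -0.43],"twist":[-0.53, 0.02, -0.05]}, {"delta_pos":[1.0, -0.57, -0.47],"twist":[-0.53, 0.02, -0.05]}, {"delta_pos":[1.0, -0.53, -0.51],"twist":[-0.53, 0.02, -0.05]}, {"delta_pos":[1.0, -0.48, -0.54],"twist":[-0.53, 0.01, -0.04]}, {"delta_pos":[0.67, -0.29, -0.39],"twist":[-0.35, 0.01, -0.03]}, {"delta_pos":[0.68, -0.27, -0.4],"twist":[-0.35, 0.01, -0.03]}, {"delta_pos":[0.68, -0.25, -0.41],"twist":[-0.35, 0.01, -0.03]},
```

View pics/s5.png

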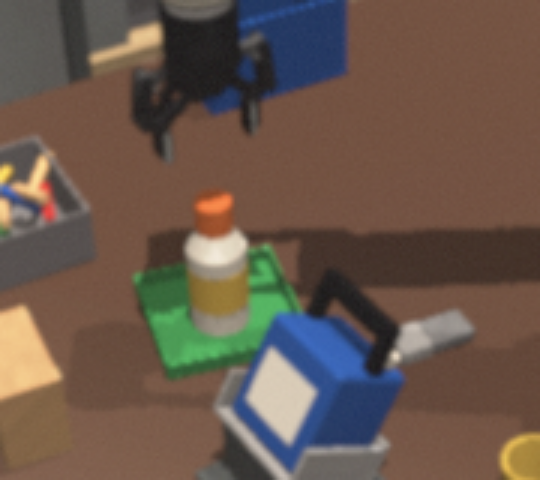

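The bottle stands upright in the tray (s5, base at about (220,325)). Now go to a pre-grasp pose tilted 30°.

Run:
```python
from h import *
D=down(4.3,30); g=np.array([488.5,-17,193.5]); z=D.apply([0,0,1])
plan([((480,-180,345),down(4.3,15)),(g-150*z,D)])
```

```text
11 rows, end [413.7 -22.6 323.4] zdir [ 0.499  0.038 -0.866] ydir [0.863 0.065 0.5  ]
{"delta_pos":[0.91, -0.36, -0.52],"twist":[-0.46, 0.02, -0.09]}, {"delta_pos":[0.91, -0.32, -0.54],"twist":[-0.45, 0.02, -0.08]}, {"delta_pos":[0.91, -0.27, -0.55],"twist":[-0.46, 0.02, -0.09]}, {"delta_pos":[0.92, -0.22, -0.56],"twist":[-0.45, 0.02, -0.08]}, {"delta_pos":[0.93, -0.33, 0.04],"twist":[-0.27, 0.0, 0.0]}, {"delta_pos":[0.92, -0.33, 0.03],"twist":[-0.27, 0.0, 0.0]}, {"delta_pos":[0.93, -0.33, 0.01],"twist":[-0.27, 0.0, 0.0]}, {"delta_pos":[0.92, -0.34, 0.0],"twist":[-0.27, 0.0, 0.0]},

{"delta_pos":[0.93, -0.33, -0.01],"twist":[-0.27, 0.0, 0.0]}, {"delta_pos":[0.92, -0.34, -0.02],"twist":[-0.26, 0.0, 0.0]}, {"delta_pos":[0.93, -0.33, -0.04],"twist":[-0.27, 0.0, 0.0]},
```

Call:
jog_arm --motion '[{"delta_pos": [0.9,-0.4,-0.5],"twist": [-0.4,0,-0.1],"fingers": 100},{"delta_pos": [0.9,-0.3,-0.5],"twist": [-0.4,0,-0.1],"fingers": 100},{"delta_pos": [0.9,-0.3,-0.6],"twist": [-0.4,0,-0.1],"fingers": 100},{"delta_pos": [0.9,-0.2,-0.6],"twist": [-0.5,0,-0.1],"fingers": 100},{"delta_pos": [0.9,-0.3,0],"twist": [-0.4,0,0],"fingers": 100},{"delta_pos": [0.9,-0.3,0],"twist": [-0.4,0,0],"fingers": 100},{"delta_pos": [0.9,-0.3,0],"twist": [-0.4,0,0],"fingers": 100},{"delta_pos": [0.9,-0.4,0],"twist": [-0.3,0,0],"fingers": 100}]'

```text
t: 16.85
ee_pos: [439.6, -92.6, 329.5]
orientation: [0.154, 0.66, 0.717, 0.162]
ft_force: [-0.5, -0.8, 0.7]
width: 85.3
```

Run:
```python
from h import *
D=down(4.3,30); g=np.array([488.5,-17,193.5]); z=D.apply([0,0,1]); print(ctrl.sense()["ee_pos"])
plan([(g-150*z,D)])
```

```text
[439.5872728  -92.60258811 329.46710114]
3 rows, end [413.8 -22.7 323.5] zdir [ 0.499  0.037 -0.866] ydir [0.863 0.064 0.5  ]
{"delta_pos":[0.96, -0.27, -0.05],"twist":[-0.18, 0.01, 0.02]}, {"delta_pos":[0.96, -0.28, -0.06],"twist":[-0.17, 0.01, 0.02]}, {"delta_pos":[0.95, -0.27, -0.06],"twist":[-0.18, 0.0, 0.03]},
```

Call:
jog_arm --motion '[{"delta_pos": [0.9,-0.3,0],"twist": [-0.1,0,0],"fingers": 100},{"delta_pos": [0.9,-0.3,0],"twist": [-0.1,0,0],"fingers": 100},{"delta_pos": [0.8,-0.2,-0.1],"twist": [-0.1,0,0],"fingers": 100},{"delta_pos": [0,0,0],"twist": [0,0,0],"fingers": 100}]'

```text
t: 17.35
ee_pos: [415.1, -29.1, 322.1]
orientation: [0.167, 0.656, 0.715, 0.176]
ft_force: [-0.1, -0.3, -0.3]
width: 85.4
```

Run:
```python
from fit2 import *
s=ctrl.sense(); c=ctrl.read_camera("wrist"); cv2.imwrite("pics/w6.png",c["image"]); pickle.dump((s,c),open("w6.pkl","wb"))
r=Rq(s["orientation"]); print(s["ee_pos"],s["t"],r.apply([0,0,1]).round(3),r.apply([0,1,0]).round(3))
```

```text
[415.10494174 -29.06621795 322.05868842] 17.35 [ 0.47   0.033 -0.882] [0.879 0.078 0.471]
```

View pics/w6.png

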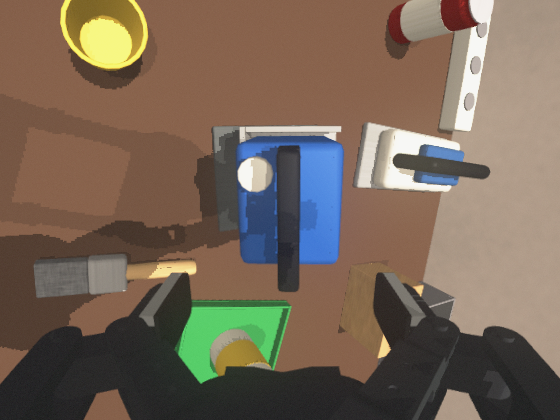

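The wrist view now looks straight along the canister: bar at (288,147)-(288,290), symmetric between the fingers. Refit from here.

Run:
```python
from fit2 import *
s,c=pickle.load(open("w6.pkl","rb")); sl=(slice(125,300),slice(232,350))
dofit(s,c,sl,[565,-11,4],"fit6",(115,200))
p=dofit(s,c,sl,[565,-11,4,30,60],"fit7",(115,200))
```

```text
[564.44 -10.21   4.69] 1333 13513 3166 grip [487.2 -16.5 194.2]
[568.53 -11.18   5.41  29.69  51.13] 524 13513 3166 grip [492.1 -18.4 185.8]
```

View pics/fit6.png

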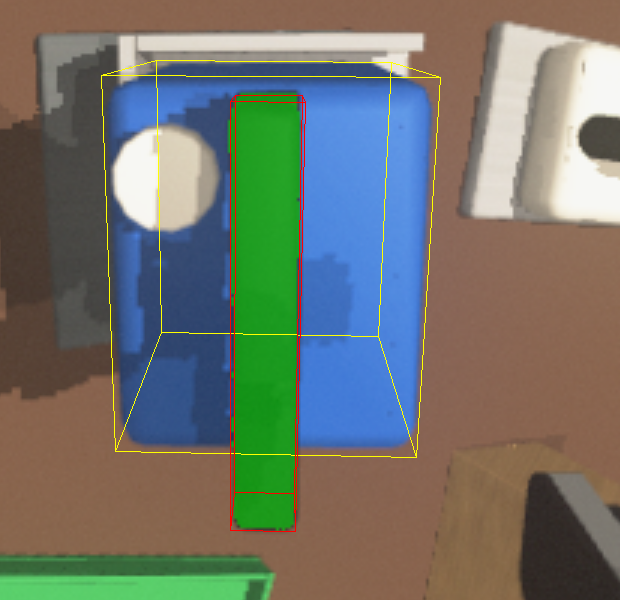

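Run:
```python
from h import *
D=down(5,30); g=np.array([488.5,-17,192]); z=D.apply([0,0,1]); s=ctrl.sense(); print(s["ee_pos"])
r=Rq(s["orientation"]); print("bar in tool",r.inv().apply(g-s["ee_pos"]).round(1), "rot deg", np.degrees((r.inv()*D).as_rotvec()).round(2))
plan([(g-130*z,D),(g-54*z,D)])
```

```text
[415.59043812 -29.67515827 322.27556803]
bar in tool [  7.5   3.7 149.6] rot deg [-1.9   0.47  0.02]
5 rows, end [461.5 -19.3 238.6] zdir [ 0.498  0.044 -0.866] ydir [0.863 0.076 0.5  ]
{"delta_pos":[0.26, -0.02, 0.79],"twist":[-0.24, 0.06, 0.0]}, {"delta_pos":[0.0, 0.0, 0.76],"twist":[0.0, 0.0, 0.0]}, {"delta_pos":[0.0, 0.0, 0.76],"twist":[0.0, 0.0, 0.0]}, {"delta_pos":[0.0, 0.0, 0.76],"twist":[0.0, 0.0, 0.0]}, {"delta_pos":[0.0, -0.01, 0.76],"twist":[0.0, 0.0, 0.0]},
```

Call:
jog_arm --motion '[{"delta_pos": [0.3,0,0.5],"twist": [-0.2,0.1,0],"fingers": 100},{"delta_pos": [0,0,0.8],"twist": [0,0,0],"fingers": 100},{"delta_pos": [0,0,0.8],"twist": [0,0,0],"fingers": 100},{"delta_pos": [0,0,0.8],"twist": [0,0,0],"fingers": 100},{"delta_pos": [0,0,0.5],"twist": [0,0,0],"fingers": 100},{"delta_pos": [0,0,0],"twist": [0,0,0],"fingers": 100}]'

```text
t: 18.15
ee_pos: [456.4, -18.9, 246.3]
orientation: [0.169, 0.654, 0.713, 0.19]
ft_force: [0.5, -0.1, -0.4]
width: 85.5
```

Run:
```python
from h import *
D=down(5,30); g=np.array([488.5,-17,192]); z=D.apply([0,0,1]); s=ctrl.sense(); print(s["ee_pos"],s["ft_force"])
r=Rq(s["orientation"]); print("bar in tool",r.inv().apply(g-s["ee_pos"]).round(1), "rot deg", np.degrees((r.inv()*D).as_rotvec()).round(2))
c=ctrl.read_camera("wrist"); cv2.imwrite("pics/w7.png",c["image"])
```

```text
[456.41792904 -18.90994334 246.31937362] [ 0.45716832 -0.09149375 -0.41695676]
bar in tool [-1.3  1.2 63.1] rot deg [-0.53 -0.34 -0.13]
```

View pics/w7.png

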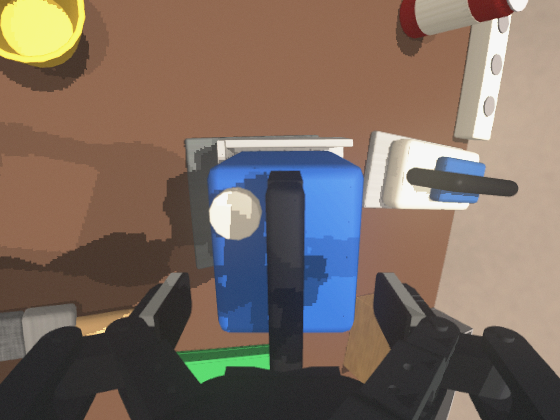

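Call:
jog_arm --motion '[{"delta_pos": [0,0,0.3],"twist": [0,0,0],"fingers": 100},{"delta_pos": [0,0.05,0.1],"twist": [0,0,0],"fingers": 60},{"delta_pos": [0,0,0],"twist": [0,0,0],"fingers": 30},{"delta_pos": [0,0,0],"twist": [0,0,0],"fingers": 0},{"delta_pos": [0,0,0],"twist": [0,0,0],"fingers": 0},{"delta_pos": [0,0,0],"twist": [0,0,0],"fingers": 0},{"delta_pos": [0,0,0],"twist": [0,0,0],"fingers": 0}]' --grip_force 40

```text
t: 19.08
ee_pos: [462.2, -17.9, 239.2]
orientation: [0.17, 0.653, 0.713, 0.19]
ft_force: [-4.2, 0.0, 3.8]
width: 15.5
```

Call:
jog_arm --motion '[{"delta_pos": [0,0,0],"twist": [0,0,0],"fingers": 0},{"delta_pos": [0,0,0],"twist": [0,0,0],"fingers": 0}]' --grip_force 110

```text
t: 19.32
ee_pos: [462.2, -17.9, 239.4]
orientation: [0.17, 0.653, 0.713, 0.19]
ft_force: [-8.1, -1.0, 5.6]
width: 14.3
```

Run:
```python
from h import *
s=ctrl.sense(); print(s["ee_pos"],s["ft_force"],s["width"],s["t"])
c=ctrl.read_camera("wrist"); cv2.imwrite("pics/w8.png",c["image"])
r=Rq(s["orientation"]); print(r.apply([0,0,1]).round(3),r.apply([0,1,0]).round(3),r.inv().apply([0,0,1]).round(3))
```

```text
[462.19883136 -17.93293961 239.42804172] [-8.07356369 -1.00857047  5.64345933] 14.302868519153883 19.325
[ 0.491  0.049 -0.87 ] [0.867 0.075 0.494] [ 0.006  0.494 -0.87 ]
```

View pics/w8.png

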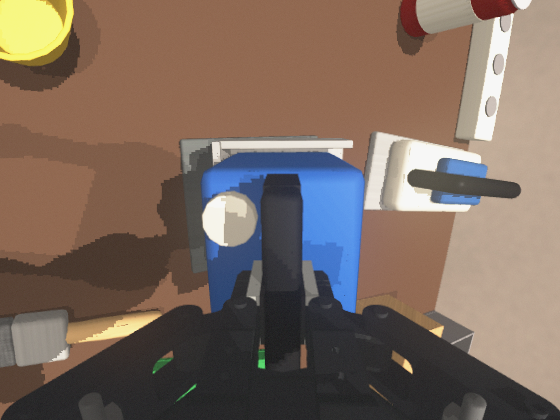

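The bar is held (opening 14–15 mm against the 16 mm bar). I'll lift straight up, slowly at first.

Call:
jog_arm --motion '[{"delta_pos": [0,0.1,-0.17],"twist": [0,0,0],"fingers": 0},{"delta_pos": [0,0.15,-0.26],"twist": [0,0,0],"fingers": 0},{"delta_pos": [0,0.2,-0.35],"twist": [0,0,0],"fingers": 0},{"delta_pos": [0,0.3,-0.52],"twist": [0,0,0],"fingers": 0},{"delta_pos": [0,0.3,-0.52],"twist": [0,0,0],"fingers": 0},{"delta_pos": [0,0.3,-0.52],"twist": [0,0,0],"fingers": 0}]'

```text
t: 20.12
ee_pos: [463.1, -18.4, 308.3]
orientation: [0.171, 0.653, 0.713, 0.191]
ft_force: [0.1, 0.6, -5.8]
width: 14.1
```

Run:
```python
from h import *
s=ctrl.sense(); print(s["ee_pos"],s["ft_force"],s["width"],s["t"])
c=ctrl.read_camera("scene"); cv2.imwrite("pics/s9.png",cv2.resize(c["image"][60:260,200:400],None,fx=3,fy=3))
```

```text
[463.11630374 -18.38474362 308.25284948] [ 0.08841035  0.63078531 -5.82220712] 14.139519739439184 20.125
```

View pics/s9.png

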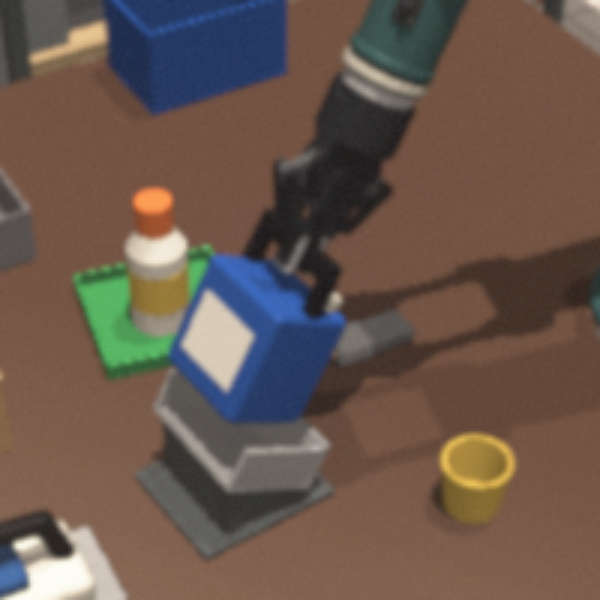

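The canister rises steadily, clear of the shelf. Continue up.

Call:
jog_arm --motion '[{"delta_pos": [0,0.3,-0.52],"twist": [0,0,0],"fingers": 0},{"delta_pos": [0,0.4,-0.7],"twist": [0,0,0],"fingers": 0},{"delta_pos": [0,0.4,-0.7],"twist": [0,0,0],"fingers": 0},{"delta_pos": [0,0.4,-0.7],"twist": [0,0,0],"fingers": 0},{"delta_pos": [0,0.4,-0.7],"twist": [0,0,0],"fingers": 0},{"delta_pos": [0.2,0.2,-0.35],"twist": [0,0,0],"fingers": 0},{"delta_pos": [0.4,0,0],"twist": [0.2,0,0],"fingers": 0}]'

```text
t: 21.05
ee_pos: [462.0, -3.9, 413.7]
orientation: [0.162, 0.656, 0.715, 0.181]
ft_force: [0.3, 0.4, -5.9]
width: 14.4
```

Run:
```python
from h import *
s=ctrl.sense(); print(s["ee_pos"],s["ft_force"],s["width"],s["t"])
plan([((514,302,390),down(5,0))],ang=3)
```

```text
[461.97717532  -3.93900107 413.67795216] [ 0.26878215  0.41185069 -5.93688931] 14.36053156827824 21.05
12 rows, end [514.1 301.9 389.9] zdir [-0.001  0.    -1.   ] ydir [ 0.996  0.088 -0.   ]
{"delta_pos":[1.0, 0.19, 0.2],"twist":[0.29, 0.0, 0.0]}, {"delta_pos":[1.0, 0.2, 0.19],"twist":[0.29, 0.0, 0.0]}, {"delta_pos":[1.0, 0.21, 0.18],"twist":[0.29, 0.0, 0.0]}, {"delta_pos":[1.0, 0.21, 0.17],"twist":[0.29, 0.0, 0.0]}, {"delta_pos":[1.0, 0.22, 0.16],"twist":[0.29, -0.01, 0.0]}, {"delta_pos":[1.0, 0.23, 0.16],"twist":[0.29, 0.0, 0.0]}, {"delta_pos":[1.0, 0.23, 0.14],"twist":[0.29, -0.01, 0.0]}, {"delta_pos":[1.0, 0.24, 0.13],"twist":[0.3, 0.0, 0.0]},

{"delta_pos":[1.0, 0.24, 0.13],"twist":[0.29, -0.01, 0.0]}, {"delta_pos":[1.0, 0.25, 0.11],"twist":[0.3, 0.0, 0.0]}, {"delta_pos":[1.0, 0.26, 0.1],"twist":[0.29, -0.01, 0.0]}, {"delta_pos":[1.0, 0.26, 0.1],"twist":[0.3, 0.0, -0.01]},
```

Call:
jog_arm --motion '[{"delta_pos": [0.6,0.1,0.1],"twist": [0.3,0,0],"fingers": 0},{"delta_pos": [0.8,0.2,0.1],"twist": [0.3,0,0],"fingers": 0},{"delta_pos": [0.9,0.2,0.2],"twist": [0.3,0,0],"fingers": 0},{"delta_pos": [0.9,0.2,0.2],"twist": [0.3,0,0],"fingers": 0},{"delta_pos": [0.9,0.2,0.2],"twist": [0.3,0,0],"fingers": 0},{"delta_pos": [0.9,0.2,0.2],"twist": [0.3,0,0],"fingers": 0},{"delta_pos": [0.9,0.2,0.2],"twist": [0.3,0,0],"fingers": 0},{"delta_pos": [0.9,0.2,0.1],"twist": [0.3,0,0],"fingers": 0}]'

```text
t: 22.05
ee_pos: [492.8, 171.0, 394.5]
orientation: [0.049, 0.673, 0.735, 0.058]
ft_force: [0.6, -0.3, -6.2]
width: 14.3
```

Run:
```python
from h import *
s=ctrl.sense(); print(s["ee_pos"],s["ft_force"],s["width"],s["t"])
plan([((514,302,330),down(5,0))],ang=3)
```

```text
[492.79223948 170.95916442 394.53940687] [ 0.59050763 -0.32716712 -6.18003969] 14.278805257868092 22.05
6 rows, end [514.  302.1 330.1] zdir [ 0. -0. -1.] ydir [0.996 0.087 0.   ]
{"delta_pos":[0.85, 0.15, 0.46],"twist":[0.18, -0.01, 0.0]}, {"delta_pos":[0.86, 0.16, 0.46],"twist":[0.18, -0.01, 0.0]}, {"delta_pos":[0.86, 0.17, 0.45],"twist":[0.18, -0.01, 0.0]}, {"delta_pos":[0.86, 0.19, 0.45],"twist":[0.18, -0.01, 0.0]}, {"delta_pos":[0.85, 0.19, 0.44],"twist":[0.19, 0.0, 0.0]}, {"delta_pos":[0.86, 0.21, 0.44],"twist":[0.18, -0.01, 0.01]},
```

Call:
jog_arm --motion '[{"delta_pos": [0.9,0.2,0.2],"twist": [0.2,0,0],"fingers": 0},{"delta_pos": [0.9,0.2,0.4],"twist": [0.2,0,0],"fingers": 0},{"delta_pos": [0.9,0.2,0.5],"twist": [0.2,0,0],"fingers": 0},{"delta_pos": [0.9,0.2,0.5],"twist": [0.2,0,0],"fingers": 0},{"delta_pos": [0.8,0.2,0.5],"twist": [0.2,0,0],"fingers": 0},{"delta_pos": [0.5,0.1,0.4],"twist": [0.1,0,0],"fingers": 0},{"delta_pos": [0.2,0,0.2],"twist": [0,0,0],"fingers": 0},{"delta_pos": [0,0,0],"twist": [0,0,0],"fingers": 0}]'

```text
t: 23.05
ee_pos: [513.0, 299.7, 330.5]
orientation: [-0.002, 0.675, 0.738, 0.002]
ft_force: [0.5, -0.4, -6.2]
width: 14.4
```

Run:
```python
from h import *
import pickle
s=ctrl.sense(); print(s["ee_pos"],s["ft_force"],s["width"],s["t"])
c=ctrl.read_camera("wrist"); cv2.imwrite("pics/w10.png",c["image"])
c=ctrl.read_camera("scene"); cv2.imwrite("pics/s10.png",c["image"]); pickle.dump((s,c),open("s10.pkl","wb"))
plan([((514,302,230),down(5,0))],ang=3)
```

```text
[513.04971847 299.67125327 330.479184  ] [ 0.46568664 -0.40562915 -6.22780936] 14.369769253870947 23.05
5 rows, end [514.  302.  230.1] zdir [-0.  0. -1.] ydir [ 0.996  0.087 -0.   ]
{"delta_pos":[0.02, 0.01, 0.81],"twist":[0.0, -0.01, 0.0]}, {"delta_pos":[0.02, 0.0, 0.81],"twist":[0.0, -0.01, 0.0]}, {"delta_pos":[0.02, 0.01, 0.81],"twist":[0.0, -0.01, 0.0]}, {"delta_pos":[0.02, 0.0, 0.82],"twist":[0.0, -0.01, 0.0]}, {"delta_pos":[0.01, 0.01, 0.81],"twist":[0.01, 0.0, 0.01]},
```

View pics/s10.png

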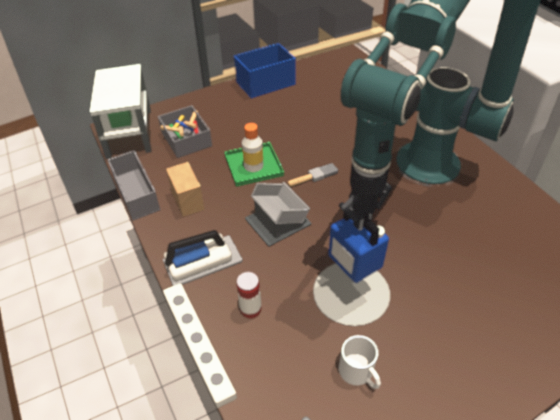

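View pics/w10.png

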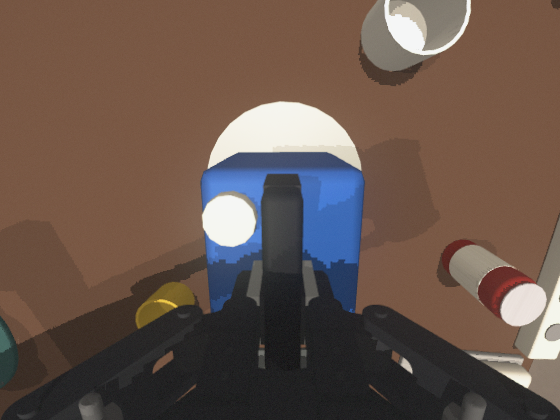

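The canister hangs upright above the mat and has not turned in the grip. Lower it.

Call:
jog_arm --motion '[{"delta_pos": [0.1,0,0.5],"twist": [0,0,0],"fingers": 0},{"delta_pos": [0,0,0.8],"twist": [0,0,0],"fingers": 0},{"delta_pos": [0,0,1],"twist": [0,0,0],"fingers": 0},{"delta_pos": [0,0,0.8],"twist": [0,0,0],"fingers": 0},{"delta_pos": [0,0,0.5],"twist": [0,0,0],"fingers": 0},{"delta_pos": [0,0,0.4],"twist": [0,0,0],"fingers": 0},{"delta_pos": [0,0,0.2],"twist": [0,0,0],"fingers": 0},{"delta_pos": [0,0,0],"twist": [0,0,0],"fingers": 0}]'

```text
t: 24.15
ee_pos: [513.2, 302.9, 226.1]
orientation: [-0.002, 0.675, 0.738, 0.002]
ft_force: [0.8, 0.0, -5.5]
width: 14.3
```

Run:
```python
from h import *
s=ctrl.sense(); print(s["ee_pos"],s["ft_force"],s["width"],s["t"],s["orientation"])
c=ctrl.read_camera("scene"); cv2.imwrite("pics/s11.png",cv2.resize(c["image"][180:340,270:450],None,fx=3,fy=3))
```

```text
[513.17180901 302.92249618 226.09575157] [ 0.79223857  0.02969228 -5.4904286 ] 14.343654538961156 24.15 [-0.00219431  0.67505911  0.73775761  0.0020224 ]
```

View pics/s11.png

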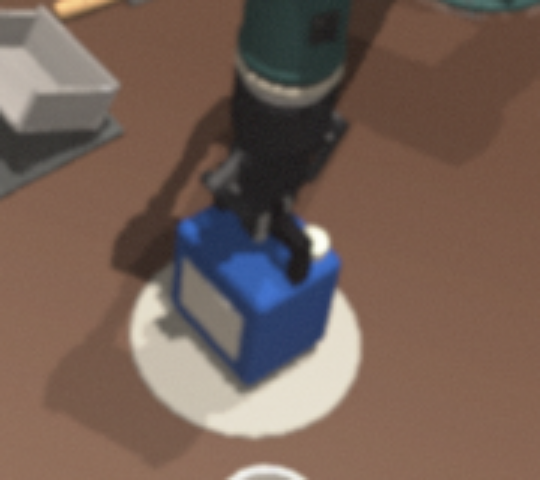

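Call:
jog_arm --motion '[{"delta_pos": [0,0,0.15],"twist": [0,0,0],"fingers": 0},{"delta_pos": [0,0,0.15],"twist": [0,0,0],"fingers": 0},{"delta_pos": [0,0,0.15],"twist": [0,0,0],"fingers": 0},{"delta_pos": [0,0,0.1],"twist": [0,0,0],"fingers": 0},{"delta_pos": [0,0,0],"twist": [0,0,0],"fingers": 0}]'

```text
t: 24.82
ee_pos: [512.8, 302.8, 211.8]
orientation: [-0.002, 0.675, 0.738, 0.002]
ft_force: [0.0, 0.0, -6.5]
width: 14.8
```

Call:
jog_arm --motion '[{"delta_pos": [0,0,0.08],"twist": [0,0,0],"fingers": 0},{"delta_pos": [0,0,0.08],"twist": [0,0,0],"fingers": 0},{"delta_pos": [0,0,0],"twist": [0,0,0],"fingers": 0}]'

```text
t: 25.2
ee_pos: [513.6, 303.6, 210.8]
orientation: [-0.002, 0.675, 0.738, 0.003]
ft_force: [-2.3, 0.6, 4.9]
width: 14.3
```

Call:
jog_arm --motion '[{"delta_pos": [0,0,-0.06],"twist": [0,0,0],"fingers": 0},{"delta_pos": [0,0,0],"twist": [0,0,0],"fingers": 0},{"delta_pos": [0,0,0],"twist": [0,0,0],"fingers": 0}]' --grip_force 40

```text
t: 25.58
ee_pos: [513.6, 303.5, 210.8]
orientation: [-0.002, 0.675, 0.738, 0.003]
ft_force: [-1.7, 2.4, 3.8]
width: 14.5
```

Call:
jog_arm --motion '[{"delta_pos": [0,0,0],"twist": [0,0,0],"fingers": 30},{"delta_pos": [0,0,0],"twist": [0,0,0],"fingers": 60},{"delta_pos": [0,0,0],"twist": [0,0,0],"fingers": 80},{"delta_pos": [0,0,0],"twist": [0,0,0],"fingers": 80}]'

```text
t: 26.08
ee_pos: [513.1, 302.8, 209.6]
orientation: [-0.002, 0.675, 0.738, 0.002]
ft_force: [0.0, 0.1, 0.5]
width: 68.2
```

Run:
```python
from h import *
s=ctrl.sense(); print(s["ee_pos"],s["ft_force"],s["width"],s["t"])
c=ctrl.read_camera("wrist"); cv2.imwrite("pics/w12.png",c["image"])
c=ctrl.read_camera("scene"); cv2.imwrite("pics/s12.png",cv2.resize(c["image"][180:340,270:450],None,fx=3,fy=3))
```

```text
[513.08862516 302.83547924 209.62680291] [0.03224228 0.06873505 0.45432667] 68.2262658720721 26.075
```

View pics/w12.png

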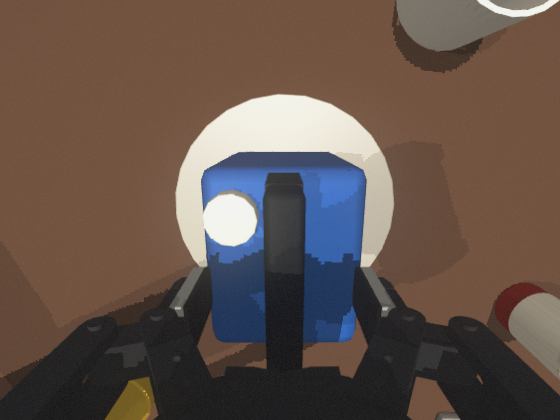

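View pics/s12.png

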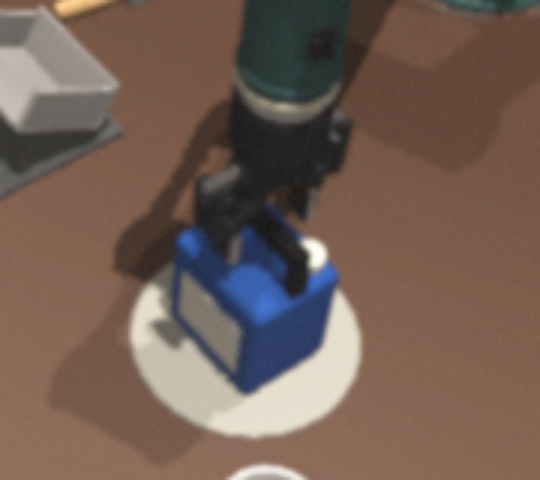

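Released; the canister stands on the mat and the bar is midway between the open fingers (w12, bar at column 284). Retreat straight up.

Call:
jog_arm --motion '[{"delta_pos": [0,0,-0.3],"twist": [0,0,0],"fingers": 80},{"delta_pos": [0,0,-0.6],"twist": [0,0,0],"fingers": 80},{"delta_pos": [0,0,-1],"twist": [0,0,0],"fingers": 80},{"delta_pos": [0,0,-1],"twist": [0,0,0],"fingers": 80},{"delta_pos": [0,0,-1],"twist": [0,0,0],"fingers": 80},{"delta_pos": [0,0,-1],"twist": [0,0,0],"fingers": 80},{"delta_pos": [0,0,-0.5],"twist": [0,0,0],"fingers": 80},{"delta_pos": [0,0,0],"twist": [0,0,0],"fingers": 80}]'

```text
t: 27.18
ee_pos: [513.6, 302.4, 346.6]
orientation: [-0.002, 0.675, 0.738, 0.003]
ft_force: [-0.0, 0.5, -0.1]
width: 68.5
```

Run:
```python
from fit import *
s=ctrl.sense(); print(s["ee_pos"],s["ft_force"],s["width"],s["t"])
c=ctrl.read_camera("wrist"); w=wristcam(s,c); pickle.dump((s,c),open("w13.pkl","wb"))
b=ctrl.read_camera("scene"); 
for name,cc in(("w13",w),("s13",b)):
    im=cv2.resize(cc["image"],(784,588),interpolation=cv2.INTER_CUBIC)
    rr,t=pose(513.1,302.8,5,0,4)
    for B,col in((BODY,(0,255,255)),(BAR,(0,0,255))):
        q=(proj(cc,rr.apply(B)+t)+.5)*1.4
        for i in range(8):
            for j in range(i):
                if (B[i]!=B[j]).sum()==1: cv2.line(im,tuple(int(v) for v in q[i]),tuple(int(v) for v in q[j]),col,1)
    th=np.linspace(0,2*np.pi,120)
    for p in (proj(cc,np.c_[514+100*np.cos(th),302+100*np.sin(th),4+0*th])+.5)*1.4: cv2.circle(im,tuple(int(v) for v in p),0,(0,0,255),-1)
    cv2.imwrite(f"pics/{name}.png",im)
```

```text
[513.61017621 302.42809574 346.55126253] [-0.00347432  0.48362534 -0.13026449] 68.49850718852636 27.175
```

View pics/w13.png

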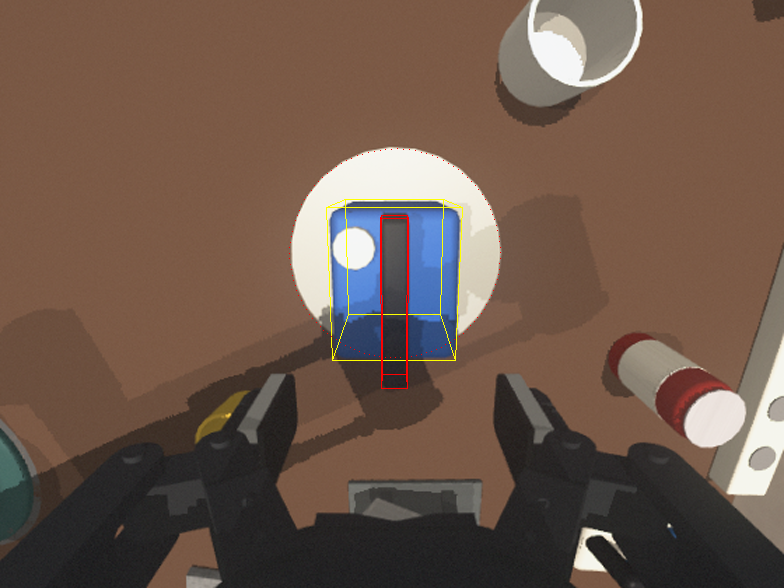

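View pics/s13.png

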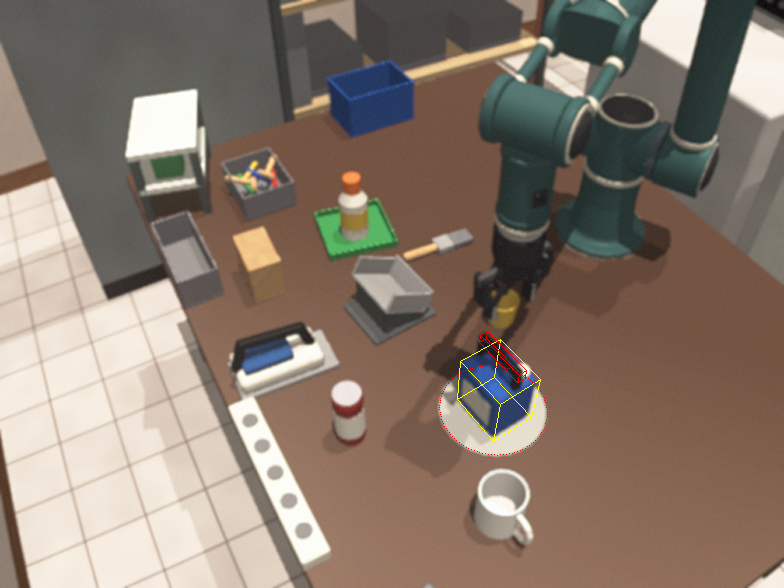

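The upright model at the mat's centre matches both pictures, the bottle stands in the tray, and the bystanders have not moved. Handing in.

```bash
python3 -c "
from station import ctrl
s=ctrl.sense(); print(s['qvel'],s['ft_force']); print(ctrl.sign_off())"
```

```text
[ 9.35744484e-06  1.14074286e-02  1.71845801e-02 -1.20752960e-03
  1.74979598e-04  4.04410750e-04] [ 0.35795011  0.62223633 -0.18765909]
the job is handed in; nothing more can be done
None
```

I stood the bottle in the green tray, then lifted the canister by its handle and stood it upright in the middle of the mat. I handed in at about 27 s of the 59 s allowed. `sign_off` reports no verdict, so I have only my own checks.

- **Bottle:** I gripped it by its cap and carried it over the canister. I lowered it until the force reading showed contact, then let go about 2 mm from the measured middle of the tray. The last picture shows it upright.
- **Canister:** I gripped the bar with the tool tilted 30° in line with the canister and lifted it straight up. I turned it upright on the way to the mat and lowered it slowly until it touched. An upright model drawn within about 2 mm of the mat's centre matches the last wrist and scene pictures.
- **End state:** The gripper is open and well above the canister, with contact force near zero. Nothing else shows as moved in the final picture; I judged that by eye, not by measurement.

**Checks that disagreed:**
- The networks' surface centres differed by about 20 mm between the scene and top cameras, so I used my own ray calculations. Those agreed within about 4 mm for the bottle and within about 10 mm for the tray.
- My first canister fits were poor because the bar mask was incomplete and left out the label.
- A fit with the height left free put the bar about 8 mm lower than the dimensions given. I used the given height less 2 mm, and the grip held.

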